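Make up the roll-on kit and the bottle kit

TASK

Make up two kits from the stock on the workshop table. On the plywood board: the short thick roll-on bottle lying on its side up against the rail, the long thin one lying on its side up against that, and the wooden chock foot down up against the thin one, all three parallel to the rail and centred across the board, so the row cannot roll apart. In the white tray: the taller green bottle upright in the narrow bay and the low jar upright in the wide bay; knock nothing over and leave the shorter green bottle, the beaker and the tumbler where they stand.

Things in the scene. Friction and masses are not known exactly. Their poses are not given: they have to be found in the camera images.
- rail_board: Fixed plywood board, 150 (x) by 100 (y) by 6 mm thick, carrier of the roll-on kit. Across its -x end stands a dark wooden rail, 12 mm thick, whole width, top 30 mm above the table; the rail's inner face is at x = -63 mm. The other three sides are open. Origin: centre of the underside, on the table; z up; the row grows from the rail towards +x, its items lying along y, centred near y = 0. Turned by up to 0.3 rad from the world axes.
- bay_tray: Fixed white plastic tray, 160 (x) by 100 (y) mm outside, floor 5 mm thick, walls 4 mm thick and 12 mm high over the table. A divider of the same height and thickness at x = -16 mm parts a narrow bay (inside x -76 to -18 mm, centre x = -47) from a wide bay (inside x -14 to +76 mm, centre x = +31); both are 92 mm inside along y. Origin: centre of the underside; z up.
- stubby: Thick short roll-on bottle lying on its side, a plain cylinder 38 mm in diameter and 48 mm long with flat ends, white with a black cap of the same diameter (+x end), 50 to 95 g. Origin: on its axis, mid-length (19 mm above what it lies on); x along its axis; it can roll, y and z turn with it.
- slim: Thin long roll-on bottle lying on its side, a plain cylinder 26 mm in diameter and 62 mm long with flat ends, white with a black cap of the same diameter (+x end), 35 to 70 g. Origin: on its axis, mid-length (13 mm above what it lies on); x along its axis; it can roll, y and z turn with it.
- chock: Wooden chock strip, an upside-down T in section: foot 30 mm wide (x) and 12 mm high, rib on it 14 mm wide (x), top at 29 mm; both 58 mm long (y) with flush flat ends. 50 to 95 g. Origin: centre of the underside; z up; the same either way round.
- tall_bottle: The taller of two green glass bottles with white caps: 38 mm in diameter, 100 mm high over the cap, straight-sided up to 62 mm, above that a sloping shoulder and a neck with a cap 19 mm in diameter; standing upright, 95 to 180 g. Origin: centre of the underside; z up.
- jar: Wide low clear jar with a white lid of the same diameter, straight-sided, 56 mm in diameter, 52 mm high (the lid is the top 18 mm), standing upright, 90 to 165 g. Origin: centre of the underside; z up.
- short_bottle: The shorter green glass bottle with a white cap, 38 mm in diameter, 58 mm high, standing loose among the stock. Not wanted in either kit: leave it where it is. Origin: centre of the underside.
- beaker: Loose empty glass beaker, 84 mm across at the rim, 100 mm high, on the table beyond the work; leave it. Origin: centre of the underside.
- tumbler: Loose dark lidded drinking tumbler, 80 mm across, 150 mm high, on the table beyond the work; leave it. Origin: centre of the underside.
Things that resemble listed ones, but are neither listed nor needed, are in the scene too. What is shaped like the stubby but purple or yellow is not meant.

How it is judged (in metres and radians):
At the end, for the whole second after the job is handed in: Board, from the rail: stubby, slim, chock (foot down), gaps under about 8 mm, within 20 mm of the centre line and 0.25 rad of parallel to the rail. Tall bottle upright on the narrow bay's floor, jar on the wide bay's. All at rest; short bottle, beaker, tumbler moved under 30 mm (x of stubby in the frame of rail_board between -0.048 and -0.035 m and z of stubby in the frame of rail_board between 0.021 and 0.029 m and horizontal distance between stubby and slim below 0.041 m and x of slim in the frame of rail_board between -0.017 and 0.004 m and z of slim in the frame of rail_board between 0.015 and 0.023 m and horizontal distance between slim and chock below 0.039 m and x of chock in the frame of rail_board between 0.01 and 0.04 m and z of chock in the frame of rail_board between 0.002 and 0.01 m and y of stubby in the frame of rail_board between -0.02 and 0.02 m and y of slim in the frame of rail_board between -0.02 and 0.02 m and y of chock in the frame of rail_board between -0.02 and 0.02 m and angle between the x axis of each of stubby, slim and the y axis of rail_board, either way round below 0.25 rad and angle between the y axis of chock and the y axis of rail_board, either way round below 0.25 rad and angle between chock's own z axis and vertical below 0.15 rad and x of tall_bottle in the frame of bay_tray between -0.062 and -0.032 m and x of jar in the frame of bay_tray between 0.008 and 0.054 m and y of tall_bottle in the frame of bay_tray between -0.032 and 0.032 m and z of tall_bottle in the frame of bay_tray between 0.002 and 0.009 m and angle between each of tall_bottle, jar's own z axis and vertical below 0.12 rad and y of jar in the frame of bay_tray between -0.032 and 0.032 m and z of jar in the frame of bay_tray between 0.002 and 0.009 m and linear speed of each of stubby, slim, chock, tall_bottle, jar below 0.02 m/s and distance of each of short_bottle, beaker, tumbler from where it was at the start of the episode below 0.03 m); the robot touches nothing.
It fails at once if a bystander (short bottle, beaker, tumbler) is pushed away by more than 40 mm or knocked over (distance of any of short_bottle, beaker, tumbler from where it was at the start of the episode above 0.04 m or angle between any of short_bottle, beaker, tumbler's own z axis and vertical above 0.5 rad).
It fails at once if the tall bottle or the jar is knocked over (angle between any of tall_bottle, jar's own z axis and vertical above 0.9 rad).
It also fails if it takes over 147 s, if anything falls off the work surface, if the arm or the gripper's body presses on something with over 40 N, if the wrist force passes 120 N, or if a joint passes its speed limit or range.

ROBOT

A 6-joint arm with a two-finger parallel gripper is mounted at the origin on the work surface. World frame = base frame: x ahead of the robot, y to its left, z up, the work surface at z = 0. Lengths are in mm, angles in rad, forces in N, time in s.
With the tool pointing down it reaches from about 275 to 1000 mm from the base axis. Payload 8.4 kg.
Tool frame: the origin (TCP) lies on the centre line of the jaws, within the pads' length; the fingertips stand r.tip_reach ahead of it and the grasp point (between the pads) lies 3 mm ahead of it (r.tip_reach is the distance from the TCP to the fingertips, in mm); z points along the fingers, y is the direction in which the jaws open and shut (so a half turn about z gives the same grasp; the last joint's range is limited). The gripper opens to 85 mm and grips with 20 to 120 N. Pads are 22 mm wide; open, the fingers measure 114 mm over their backs; the gripper's body (76 mm by 85 mm) begins 54 mm behind the grasp point. The pads swing forward as they close: fully open they stand 13 mm farther back than shut.
Start: joints at [-1.172, 0.353, 1.633, -0, 1.155, -0.002], TCP at [243.846, -575.471, 253.281] pointing down, gripper open.
Joint ranges: [-2.63, 2.63], [-0.92, 2.1], [0.06, 2.66], [-1.3, 4.44], [0, 2.69], [-3.02, 3.02]. Speed limits (rad/s): [2.22, 2.22, 2.79, 3.14, 3.14, 3.14].

INTERFACE

Orientations are given as [roll, pitch, yaw] about the fixed x, y, z axes, in that order (R = Rz(yaw) Ry(pitch) Rx(roll)).
In Python, from rig import sense, optics, r, nets gives the robot as it stands. The module is installed in compiled form; this text tells all that it offers.
- The arm moves only by the tool carry_out, never from a script. Its argument "increments" is a list that holds one entry, the list of rows, each a list of 6 numbers: the shift along the tool's x, y, z normalised to -1 to 1, where 1 is 40 cm, then the turn, a rotation vector about the tool's x, y, z normalised to -1 to 1, where 1 is 60 degrees. A call has 1 to 5 rows; each row is the pose to reach, as a shift and turn from the pose commanded when the call began, along the tool's axes at that moment; what a row does not reach only later rows make up. A row lasts 1/12 s, in which the tool goes at most 41.7 mm and 7.16 degrees, less where a joint would pass 70% of its speed; a pose out of reach is approached as far as the arm can. A call with a number of a shift or a turn outside -1 to 1 is refused whole. A call with a gripper value outside its range is refused whole. "hand" is the closure, from 0 (fully open) to 1 (shut), set as the call begins (left out, the last holds). The fingers move at their own pace and stop on an object; "squeeze" is the grip in N (left out, the last holds). Time passes only in rows, so rows that repeat a pose let the fingers close. It gives the time, the measured TCP pose, the force and the opening at its end, in the units of the state.
- sense(): the state, without advancing time (a new reading comes with each control period).
- optics.grab_frame(name): name is "scene" or "top" or "wrist"; returns a dict with "img" (400x640x3 uint8, red, green, blue), "range_z" (400x640 float32, mm along the optical axis (not along the pixel's ray), 0 where there is no reading), "fov_y" (degrees; the focal length in pixels is half the picture's height over the tangent of half this angle, whatever the lens; pixels are square), "cx", "cy" (the principal point, pixels), "R" (3x3) and "t" (3): a world point X has camera coordinates R X + t. Camera axes: x right, y down, z forward; pixel columns grow to the right and rows downward; lengths in mm; the calibration is good to about 2 mm. A picture is of the moment at which its call begins.
- r.sign_off(): hands the job in, once; it reports no verdict.
Trained networks look in the newest picture that a camera, given by its name, has taken for a name from the list of things; names that differ only in an ending like _2 or _b are one class to them, and where a whole thing is asked for, a point or a joint stands for the part that bears it (a point fixed in the world has none). Each returns a list of dicts, best first, with "confidence" (0 to 1); they miss things now and then, are a little off and sometimes report something else, mostly with a low value. They report only what shows in the picture. A call takes as long as a camera call. They do not tell look-alikes from the thing itself.
- nets.trace(target, camera): "mask" (400x640 bool, what is visible of it).
- nets.tip_of(target, camera): "point" ([x, y, z] in mm, in world coordinates, good to about 4 mm: a listed point, or the origin of a listed thing).
The state is a dict: "clock": time; "qpos": joint angles; "qvel": joint speeds; "joint_efforts": joint torques, N m; "eef_pos": TCP position; "tcp_rot": TCP orientation; "contact_force": force on the tool from outside, world axes, zero at the start; "wrist_torque": the same for the moment, N m; "opening": opening from 0.0 (shut) to 1.0 (fully open).
Only numpy, scipy, OpenCV 4.12 (cv2) and the standard library are available. Lean on these libraries where they do the work, as an engineer would, in place of code of your own. Each camera call takes 0.05 s, during which the arm holds its last target.

## Working session

There is one attempt and no reset: what is moved stays moved. The work goes in short steps, Python scripts to look and compute and a tool call to move; the robot and the scene stay as the last step left them, time stands still between calls to the robot, and variables do not carry over. Pictures are saved under pics/ and viewed, and the job is handed in when it is done.

Besides the shell and the picture viewer there is one more tool, called after "Emit:" as name(argument=value, ...), one argument or row to a line, values as JSON. carry_out: Moves the arm, as the interface text tells. Its arguments: {"type":"object","properties":{"increments":{"type":"array","items":{"type":"array","items":{"type":"array","items":{"type":"number","minimum":-1,"maximum":1}}}},"hand":{"type":"number"},"squeeze":{"type":"number"}},"required":["increments"]}

```bash
ls; mkdir -p pics
cat > h.py <<'E'
import numpy as np, cv2, json
from rig import sense, optics, r, nets
def grab(n):
    f=optics.grab_frame(n); f['f']=200/np.tan(np.radians(f['fov_y'])/2); return f
def save(f,name): cv2.imwrite('pics/'+name, f['img'][:,:,::-1])
def w(f,u,v,z=None):
    "pixel->world using depth, or plane z"
    d=np.array([(u-f['cx'])/f['f'],(v-f['cy'])/f['f'],1.]); R=np.array(f['R']);t=np.array(f['t'])
    c=-R.T@t
    if z is None: return R.T@(d*f['range_z'][int(round(v)),int(round(u))]-t)
    k=R.T@d; return c+k*(z-c[2])/k[2]
def cloud(f):
    v,u=np.mgrid[0:400,0:640]; z=f['range_z']
    P=np.stack([(u-f['cx'])/f['f']*z,(v-f['cy'])/f['f']*z,z],-1)
    return (P-np.array(f['t']))@np.array(f['R'])
E
python3 - <<'E'
from h import *
print(sense()['clock'], r.tip_reach, sense())
for n in ['scene','top','wrist']:
    f=grab(n); save(f,n+'0.png'); print(n,f['fov_y'],f['cx'],f['cy'],-np.array(f['R']).T@f['t'],np.array(f['R']).round(3).tolist())
    for t in ['rail_board','bay_tray','stubby','slim','chock','tall_bottle','jar','short_bottle','beaker','tumbler']:
        print(t,[(np.round(d['point'],0).tolist(),round(d['confidence'],2)) for d in nets.tip_of(t,n)])
E
```

```text
pics
0.0 22.0 {'clock': 0.0, 'qpos': array([-1.17241461e+00,  3.53645172e-01,  1.63414519e+00,  2.67624615e-05,
        1.15522864e+00, -2.41851171e-03]), 'qvel': array([-0.00148351,  0.00052724, -0.00030631, -0.00063514,  0.00010515,
        0.00022232]), 'joint_efforts': array([ 8.66941377e-05, -6.05244470e+01, -3.42063189e+01, -1.94270422e-05,
        9.53689101e-03, -4.44784212e-05]), 'eef_pos': array([ 243.66478804, -575.04471161,  252.55880238]), 'tcp_rot': array([-3.14016637e+00, -2.79187694e-05,  4.00789388e-01]), 'contact_force': array([-0.65327517, -0.48516901, -0.31124927]), 'wrist_torque': array([ 0.02474581, -0.04188286,  0.02448595]), 'opening': 0.9974812684934068}
scene 54.489423300083985 322.4012458578227 193.41583322382843 [1294.40371054 -372.11718738  670.55945712] [[0.467, 0.884, -0.012], [0.536, -0.293, -0.792], [-0.704, 0.363, -0.611]]
rail_board [([521.0, 84.0, 0.0], 0.92)]
bay_tray [([508.0, -106.0, -1.0], 0.95)]
stubby [([501.0, -394.0, 21.0], 0.86), ([597.0, -436.0, 18.0], 0.78), ([426.0, -470.0, 17.0], 0.78), ([384.0, -388.0, 23.0], 0.63)]
slim [([587.0, -25
[... 526 characters left out ...]
.0, 20.0], 0.86), ([497.0, -396.0, 17.0], 0.64), ([593.0, -431.0, 18.0], 0.62), ([425.0, -467.0, 20.0], 0.6)]
slim [([590.0, -263.0, 12.0], 0.65)]
chock [([596.0, 260.0, 2.0], 0.6)]
tall_bottle [([447.0, -287.0, 4.0], 0.82)]
jar [([494.0, 392.0, 4.0], 0.57)]
short_bottle [([588.0, -261.0, 14.0], 0.67), ([428.0, 284.0, -3.0], 0.49)]
beaker [([762.0, 154.0, -0.0], 0.72)]
tumbler [([782.0, -188.0, 1.0], 0.96)]
wrist 67.72305704405746 322.8483911243489 195.8950602288041 [ 317.65624542 -544.27595257  373.18182323] [[0.39, -0.921, -0.0], [-0.875, -0.371, 0.311], [-0.286, -0.121, -0.951]]
rail_board []
bay_tray []
stubby []
slim []
chock []
tall_bottle []
jar []
short_bottle []
beaker []
tumbler []
```

View pics/scene0.png

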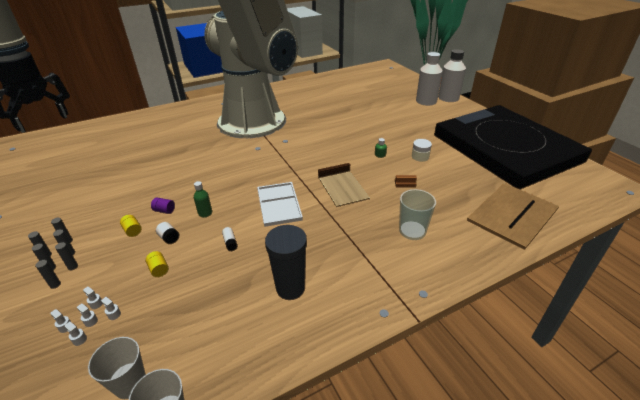

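View pics/top0.png

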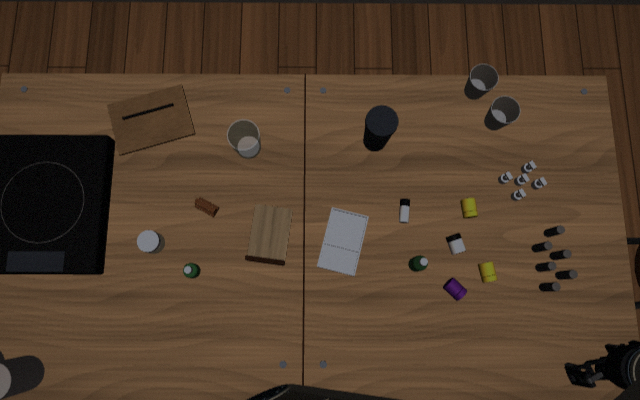

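View pics/wrist0.png

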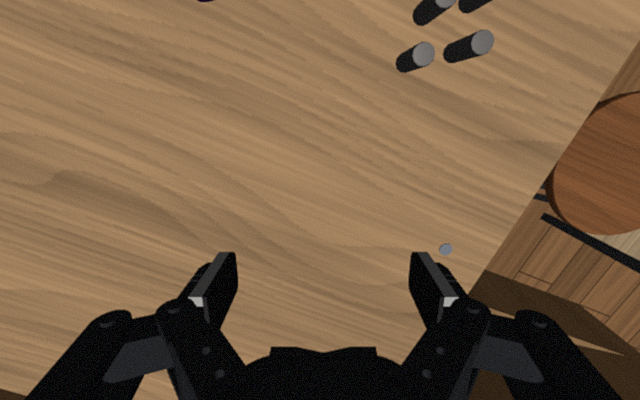

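The top view shows the white stubby at (456,243), between yellow and purple look-alikes. The slim is at (405,211), tall bottle (419,263), tray (343,241), board (270,234) with its rail on the robot side, chock (206,207), short bottle (191,270) and jar (149,242). Next I'll take poses from both cameras.

```bash
cat > meas.py <<'E'
from h import *
def obj(f,P,c,rad,zlo,zhi=200):
    m=(f['range_z']>0)&(np.hypot(P[...,0]-c[0],P[...,1]-c[1])<rad)&(P[...,2]>zlo)&(P[...,2]<zhi)
    return P[m],m
def rect(p):
    (c,s,a)=cv2.minAreaRect(p[:,:2].astype(np.float32)); return np.round(c,1),np.round(s,1),round(a,1)
E
python3 - <<'E'
from meas import *
for n in ['top','scene']:
    f=grab(n);P=cloud(f);print(n)
    for nm,c,rad,zl,zh in [('stubby',(500,-395),38,6,200),('slim',(590,-261),45,5,200),('chock',(598,260),45,5,200),('chocktop',(598,260),45,22,200),('tall',(448,-290),40,5,200),('tallcap',(448,-290),40,88,200),('jar',(500,389),45,5,200),('jartop',(500,389),45,46,200),('short',(428,284),40,5,200),('rail',(460,75),90,20,200),('board',(523,85),110,3,12),('tray',(508,-102),110,7.5,200),('table',(650,0),30,-50,200)]:
        p,m=obj(f,P,c,rad,zl,zh)
        if len(p)<5: print(nm,'none');continue
        print(nm,len(p),rect(p),'med',np.median(p,0).round(1),'z',np.percentile(p[:,2],[2,50,98]).round(1))
    # slope of table height?
E
```

```text
top
stubby 286 (array([ 498.3, -390.2]), array([47.7, 36.6]), 18.3) med [ 496.7 -385.9   33.4] z [15.9 33.4 39.6]
slim 244 (array([ 585.9, -250.2]), array([51.1, 61.9]), 84.5) med [ 583.9 -260.7   22.4] z [ 8.2 22.4 27.7]
chock 268 (array([603.1, 258.2]), array([71.2, 65.2]), 5.6) med [594.8 254.9  14.8] z [ 6.  14.8 31.3]
chocktop 122 (array([596.3, 256.4]), array([58.3, 14.1]), 62.1) med [595.6 255.1  28.1] z [24.2 28.1 32.8]
tall 244 (array([ 445.9, -287.4]), array([36.5, 38.6]), 74.2) med [ 443.8 -281.1   66.8] z [ 11.3  66.8 101.2]
tallcap 54 (array([ 447. , -288.2]), array([16.8, 17.8]), 45.6) med [ 446.3 -286.9   98.1] z [ 91.6  98.1 102.5]
jar 511 (array([500.1, 385.4]), array([79.1, 54.3]), 80.0) med [498.9 382.   49.7] z [ 8.1 49.7 55.3]
jartop 385 (array([501.3, 388.3]), array([54.2, 53.5]), 62.6) med [500.9 387.8  50.7] z [46.9 50.7 55.5]
short 215 (array([422. , 287.6]), array([35.7, 54.7]), 56.1) med [427.8 278.2  35.9] z [ 6.8 35.9 59.4]
rail 192 (array([455.8,  99.2]), array([98.7, 12.3]), 82.1) med [455.9  99.2  29. ] z [23.6 29.  33.2]
board 1715 (array([525.4,  87.
[... 1019 characters left out ...]
3) med [516.3 377.1  41.5] z [ 6.6 41.5 54.1]
jartop 157 (array([503.7, 389.3]), array([53.2, 56.4]), 20.2) med [507.3 386.5  51.8] z [46.7 51.8 54.5]
short 179 (array([436.3, 280.4]), array([36.7, 30.7]), 47.6) med [440.5 277.9  32.8] z [ 5.6 32.8 58.9]
rail 152 (array([459. ,  98.6]), array([98.4, 15.4]), 81.5) med [460.1  95.7  28.4] z [20.9 28.4 32. ]
board 1110 (array([531.8,  86.1]), array([157.8, 171.9]), 51.6) med [535.   87.4   6.2] z [3.5 6.2 9.8]
tray 386 (array([ 508.1, -100.8]), array([100. , 164.7]), 75.7) med [ 500.  -100.5   11. ] z [ 7.6 11.  14.3]
table 288 (array([ 6.507e+02, -1.000e-01]), array([58.6, 57. ]), 38.3) med [ 6.519e+02 -8.000e-01  3.000e-01] z [-2.1  0.3  2.6]
```

Run:
```python
from h import *
f=grab('top'); im=f['img'][:,:,::-1]
a=cv2.resize(im[190:310,120:320],None,fx=4,fy=4,interpolation=cv2.INTER_CUBIC); cv2.imwrite('pics/topL.png',a)
a=cv2.resize(im[190:310,310:510],None,fx=4,fy=4,interpolation=cv2.INTER_CUBIC); cv2.imwrite('pics/topR.png',a)
```

```text
(no output)
```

View pics/topL.png

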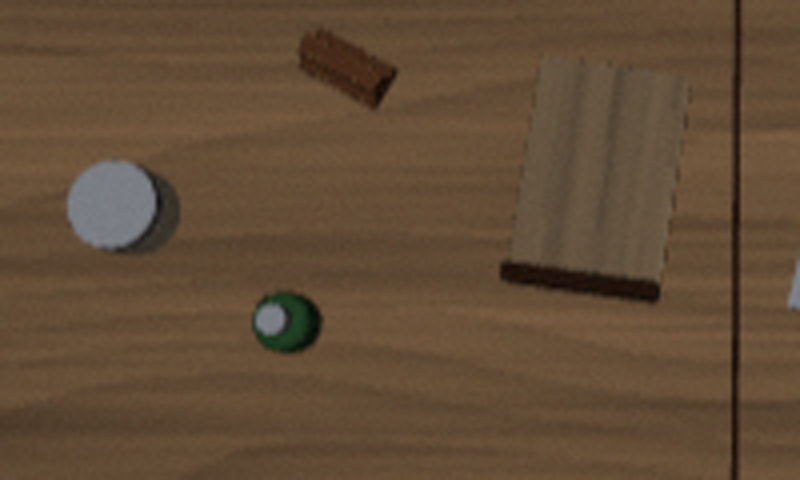

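View pics/topR.png

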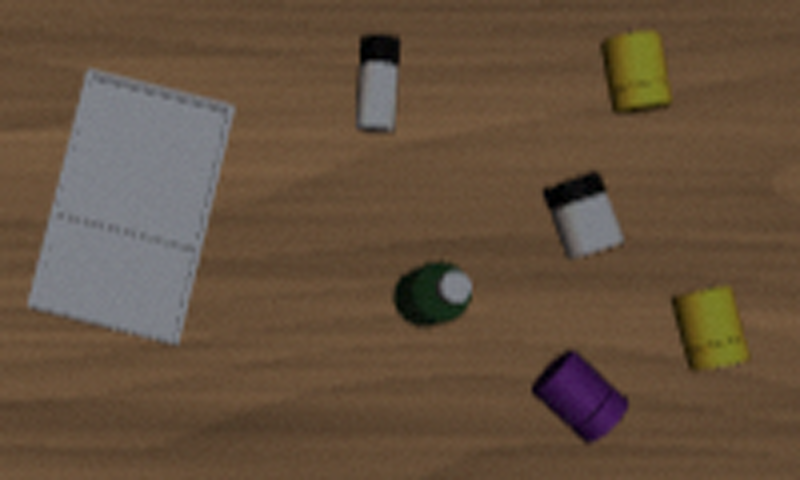

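```bash
cat > go.py <<'E'
# usage: go.py x y z yawdeg [x y z yaw ...]: prints calls (shift/turn normalised) from measured pose
import sys; from h import *
from scipy.spatial.transform import Rotation as Ro
s=sense(); p=np.array(s['eef_pos']); R=Ro.from_euler('xyz',s['tcp_rot'])
print('t',round(s['clock'],2),'pos',p.round(1),'rot',np.degrees(s['tcp_rot']).round(2),'op',round(s['opening'],3),'F',np.round(s['contact_force'],1),'q6',round(s['qpos'][5],2))
a=list(map(float,sys.argv[1:]))
for i in range(0,len(a),4):
    T=np.array(a[i:i+3]); RT=Ro.from_euler('xyz',[np.pi,0,np.radians(a[i+3])])
    rv=(R.inv()*RT).as_rotvec(); d=T-p
    n=max(1,int(np.ceil(np.linalg.norm(d)/195-1e-6)),int(np.ceil(np.degrees(np.linalg.norm(rv))/34-1e-6)))
    for k in range(n):
        rvk=rv/n; sh=R.inv().apply(d/n)
        nr=max(np.linalg.norm(d/n)/41.7,np.degrees(np.linalg.norm(rvk))/7.16)
        print('  call',(sh/400).round(3).tolist()+(np.degrees(rvk)/60).round(3).tolist(),'minrows',round(nr,1))
        R=R*Ro.from_rotvec(rvk)
    p=T
E
python3 go.py 500 -391 170 108.3
```

```text
t 1.8 pos [ 243.8 -575.5  253.3] rot [-180.     -0.     22.97] op 1.0 F [-0.5  0.5  0.3] q6 -0.0
  call [0.257, -0.058, 0.069, -0.0, -0.0, -0.474] minrows 4.0
  call [0.253, 0.071, 0.069, -0.0, -0.0, -0.474] minrows 4.0
  call [0.189, 0.183, 0.069, -0.0, -0.0, -0.474] minrows 4.0
```

Emit:
carry_out(
  increments=[
    [[0.257,-0.058,0.069,0,0,-0.474],[0.257,-0.058,0.069,0,0,-0.474],[0.257,-0.058,0.069,0,0,-0.474],[0.257,-0.058,0.069,0,0,-0.474],[0.257,-0.058,0.069,0,0,-0.474]],
  ],
  hand=0,
  squeeze=60,
)

```text
clock: 2.22
eef_pos: [330.5, -512.9, 225.2]
tcp_rot: [-3.141, -0.0, 0.905]
contact_force: [-0.7, 0.2, 0.1]
opening: 0.999
```

Emit:
carry_out(
  increments=[
    [[0.253,0.071,0.069,0,0,-0.474],[0.253,0.071,0.069,0,0,-0.474],[0.253,0.071,0.069,0,0,-0.474],[0.253,0.071,0.069,0,0,-0.474],[0.253,0.071,0.069,0,0,-0.474]],
  ],
)

```text
clock: 2.63
eef_pos: [415.3, -452.2, 197.8]
tcp_rot: [-3.141, -0.0, 1.397]
contact_force: [0.3, -0.2, -0.2]
opening: 1.0
```

Emit:
carry_out(
  increments=[
    [[0.189,0.183,0.069,0,0,-0.474],[0.189,0.183,0.069,0,0,-0.474],[0.189,0.183,0.069,0,0,-0.474],[0.189,0.183,0.069,0,0,-0.474],[0.189,0.183,0.069,0,0,-0.474]],
  ],
)

```text
clock: 3.05
eef_pos: [500.4, -391.3, 170.4]
tcp_rot: [-3.141, 0.0, 1.89]
contact_force: [0.4, 0.2, -0.5]
opening: 0.998
```

Tracking is precise. Next, a look with the wrist camera.

```bash
python3 - <<'E'
from meas import *
f=grab('wrist'); save(f,'w1.png'); P=cloud(f)
print(-np.array(f['R']).T@f['t'])
p,m=obj(f,P,(500,-391),38,6); print(len(p)); 
print(rect(p),np.percentile(p[:,2],[2,50,98]).round(1)) if len(p)>5 else 0
E
python3 go.py
```

```text
[ 475.98185238 -315.48995089  290.25719132]
2100
(array([ 499.2, -390.3]), array([47.8, 35.9]), 18.0) [18.9 34.4 37.6]
t 3.1 pos [ 499.9 -391.9  170.7] rot [-1.7999e+02  3.0000e-02  1.0785e+02] op 0.999 F [0.7 0.1 0.2] q6 -0.98
```

View pics/w1.png

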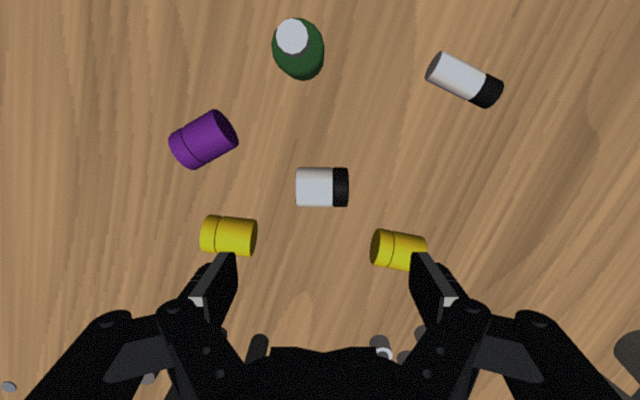

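```bash
cat > tips.py <<'E'
from h import *
f=grab('wrist');P=cloud(f);s=sense();print(r.tip_reach,s['opening'],s['eef_pos'])
Z=P[...,2].copy();m=np.zeros(Z.shape,bool);m[230:330,150:500]=True
m&=(f['range_z']>0)&(f['range_z']<250)
for half in (slice(150,322),slice(322,500)):
    mm=np.zeros_like(m);mm[:,half]=m[:,half]
    q=P[mm]; print('min z rel TCP',np.percentile(q[:,2],[0.5,2,5]).round(1)-s['eef_pos'][2], q[q[:,2]<np.percentile(q[:,2],5)].mean(0).round(1))
E
python3 tips.py; python3 go.py 499.5 -391 60 108.2
```

```text
22.0 1.000629256174585 [ 499.52531327 -392.19592824  170.85821509]
min z rel TCP [-8.75821509 -6.35821509 -3.25821509] [ 458.1 -402.9  164.9]
min z rel TCP [-8.65821509 -6.25821509 -3.15821509] [ 540.8 -376.4  164.9]
t 3.15 pos [ 499.5 -392.2  170.9] rot [-1.7999e+02  3.0000e-02  1.0774e+02] op 1.001 F [ 0.3 -0.2  0.2] q6 -0.98
  call [0.003, 0.001, 0.277, -0.0, 0.001, -0.008] minrows 2.7
```

Emit:
carry_out(
  increments=[
    [[0,0,0,0,0,0],[0,0,0,0,0,0],[0,0,0,0,0,0],[0,0,0,0,0,0],[0,0,0,0,0,0]],
  ],
  hand=0.35,
)

```text
clock: 3.57
eef_pos: [499.9, -391.4, 170.6]
tcp_rot: [3.142, 0.0, 1.888]
contact_force: [0.0, 0.4, -0.5]
opening: 0.648
```

```bash
python3 tips.py; python3 go.py 499.5 -391 60 108.2
```

```text
22.0 0.6473830493459218 [ 499.97648874 -391.34054715  170.56983004]
min z rel TCP [-16.36983004 -12.26983004  -7.56983004] [ 470.3 -396.4  158.7]
min z rel TCP [-16.36983004 -12.26983004  -7.56983004] [ 527.2 -377.7  158.7]
t 3.62 pos [ 500.  -391.3  170.6] rot [1.8000e+02 1.0000e-02 1.0821e+02] op 0.647 F [-0.1  0.2  0.1] q6 -0.98
  call [0.001, -0.001, 0.276, 0.0, 0.0, 0.0] minrows 2.7
```

Emit:
carry_out(
  increments=[
    [[0.001,-0.001,0.276,0,0,0],[0.001,-0.001,0.276,0,0,0],[0.001,-0.001,0.276,0,0,0],[0.001,-0.001,0.276,0,0,0]],
  ],
  hand=0.28,
)

```text
clock: 3.95
eef_pos: [496.4, -388.3, 54.5]
tcp_rot: [-3.136, -0.008, 1.889]
contact_force: [-0.8, 1.1, -0.1]
opening: 0.721
```

Emit:
carry_out(
  increments=[
    [[0,0,0.03,0,0,0],[0,0,0.06,0,0,0],[0,0,0.0875,0,0,0],[0,0,0.0875,0,0,0]],
  ],
)

```text
clock: 4.28
eef_pos: [499.3, -390.6, 24.0]
tcp_rot: [-3.141, -0.001, 1.89]
contact_force: [-0.6, 0.7, 0.5]
opening: 0.721
```

Emit:
carry_out(
  increments=[
    [[0,0,0,0,0,0],[0,0,0,0,0,0],[0,0,0,0,0,0],[0,0,0,0,0,0],[0,0,0,0,0,0]],
  ],
  hand=1,
  squeeze=50,
)

```text
clock: 4.7
eef_pos: [499.9, -391.0, 25.6]
tcp_rot: [3.141, 0.001, 1.89]
contact_force: [0.4, -0.7, 3.0]
opening: 0.551
```

```bash
python3 go.py 499.9 -391 180 108.3 483 94.5 180 172
```

```text
t 4.7 pos [ 499.9 -391.    25.6] rot [1.7997e+02 4.0000e-02 1.0829e+02] op 0.551 F [ 0.4 -0.7  3. ] q6 -0.99
  call [-0.0, 0.0, -0.386, 0.0, 0.001, -0.0] minrows 3.7
  call [0.389, 0.114, 0.0, 0.0, 0.0, -0.354] minrows 3.9
  call [0.321, 0.247, 0.0, 0.0, 0.0, -0.354] minrows 3.9
  call [0.21, 0.346, 0.0, 0.0, 0.0, -0.354] minrows 3.9
```

Emit:
carry_out(
  increments=[
    [[0,0,-0.06,0,0,0],[0,0,-0.16,0,0,0],[0,0,-0.26,0,0,0],[0,0,-0.36,0,0,0],[0,0,-0.386,0,0,0]],
  ],
)

```text
clock: 5.12
eef_pos: [502.1, -392.8, 186.4]
tcp_rot: [3.137, 0.007, 1.89]
contact_force: [0.6, -0.1, -0.5]
opening: 0.55
```

Emit:
carry_out(
  increments=[
    [[0.06,0.017,0,0,0,-0.07],[0.15,0.045,0,0,0,-0.14],[0.24,0.07,0,0,0,-0.21],[0.33,0.095,0,0,0,-0.28],[0.389,0.114,0,0,0,-0.354]],
  ],
)

```text
clock: 5.53
eef_pos: [493.0, -226.0, 179.3]
tcp_rot: [-3.142, -0.001, 2.264]
contact_force: [0.2, 0.7, -0.7]
opening: 0.553
```

Emit:
carry_out(
  increments=[
    [[0.321,0.247,0,0,0,-0.354],[0.321,0.247,0,0,0,-0.354],[0.321,0.247,0,0,0,-0.354],[0.321,0.247,0,0,0,-0.354],[0.321,0.247,0,0,0,-0.354]],
  ],
)

```text
clock: 5.95
eef_pos: [487.6, -61.7, 179.4]
tcp_rot: [3.14, -0.002, 2.635]
contact_force: [-0.1, -0.0, -1.7]
opening: 0.556
```

Emit:
carry_out(
  increments=[
    [[0.08,0.13,0,0,0,-0.1],[0.15,0.23,0,0,0,-0.2],[0.2,0.31,0,0,0,-0.3],[0.21,0.346,0,0,0,-0.354],[0.21,0.346,0,0,0,-0.354]],
  ],
)

```text
clock: 6.37
eef_pos: [483.3, 100.0, 179.8]
tcp_rot: [3.139, 0.001, 3.009]
contact_force: [-0.6, -0.5, -0.5]
opening: 0.553
```

```bash
python3 - <<'E'
from meas import *
f=grab('wrist'); save(f,'w2.png'); P=cloud(f)
p,m=obj(f,P,(460,99),100,22,40); print('rail',len(p),rect(p),np.median(p,0))
p,m=obj(f,P,(526,88),115,3,12); print('board',len(p),rect(p))
E
python3 go.py 483.4 94.5 60 172
```

```text
rail 1470 (array([455.9,  98.9]), array([100.1,  11.7]), 82.2) [455.45596329  98.40737863  28.9486326 ]
board 6578 (array([498.4,  93. ]), array([100. ,  97.4]), 82.2)
t 6.42 pos [483.1  97.7 179.6] rot [1.7996e+02 5.0000e-02 1.7227e+02] op 0.555 F [-0.2 -0.5 -0.3] q6 -1.24
  call [-0.002, -0.008, 0.299, 0.001, 0.001, 0.005] minrows 2.9
```

View pics/w2.png

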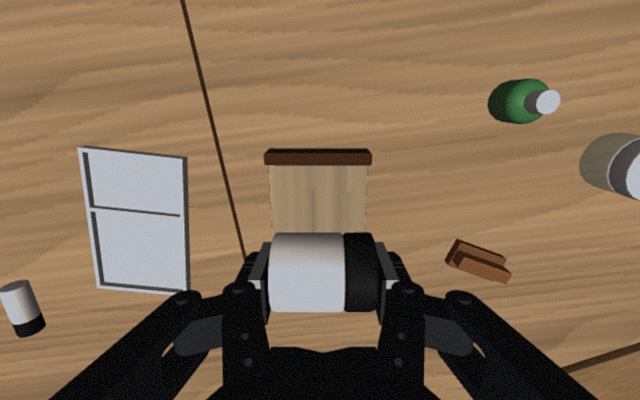

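```bash
cat > brd.py <<'E'
import numpy as np
th=np.radians(-7.8); O=np.array([524.8,89.5])
def B(x,y=0): return O+x*np.array([np.cos(th),np.sin(th)])+y*np.array([-np.sin(th),np.cos(th)])
if __name__=='__main__':
    for x in (-43.5,-39.5,-12,-8,16,20): print(x,B(x).round(1))
E
python3 brd.py
python3 - <<'E'
from meas import *
f=grab('wrist');P=cloud(f);s=sense();t=s['eef_pos']
p,m=obj(f,P,t[:2],30,t[2]-30,t[2]+20);
q=p[(abs(p[:,0]-t[0])<30)]
im=f['img'][m].astype(int); 
w_=p[im.sum(1)>330]; print(t,len(w_),rect(w_),np.percentile(w_[:,2],[2,98]))
E
python3 go.py 485.7 94.9 70 172.2 485.7 94.9 32 172.2
```

```text
-43.5 [481.7  95.4]
-39.5 [485.7  94.9]
-12 [512.9  91.1]
-8 [516.9  90.6]
16 [540.7  87.3]
20 [544.6  86.8]
[482.85368762  96.02004098 179.46788197] 5331 (array([481.7,  96.4]), array([56.6, 33. ]), 79.2) [177.92170114 192.122203  ]
t 6.47 pos [482.9  96.  179.5] rot [-1.7999e+02  1.0000e-02  1.7215e+02] op 0.55 F [ 0.1  0.7 -1. ] q6 -1.24
  call [-0.007, -0.002, 0.274, -0.0, 0.0, -0.001] minrows 2.6
  call [-0.0, -0.0, 0.095, 0.0, -0.0, -0.0] minrows 0.9
```

Emit:
carry_out(
  increments=[
    [[-0.007,-0.002,0.08,0,0,0],[-0.007,-0.002,0.17,0,0,0],[-0.007,-0.002,0.25,0,0,0],[-0.007,-0.002,0.274,0,0,0],[-0.007,-0.002,0.274,0,0,0]],
  ],
)

```text
clock: 6.88
eef_pos: [483.7, 92.2, 67.8]
tcp_rot: [-3.14, -0.005, 3.0]
contact_force: [0.1, -0.7, 0.2]
opening: 0.555
```

Emit:
carry_out(
  increments=[
    [[0,0,0.03,0,0,0],[0,0,0.06,0,0,0],[0,0,0.08,0,0,0],[0,0,0.092,0,0,0],[0,0,0.092,0,0,0]],
  ],
)

```text
clock: 7.3
eef_pos: [485.8, 93.4, 33.3]
tcp_rot: [-3.142, -0.0, 3.001]
contact_force: [-0.7, -0.9, -0.6]
opening: 0.551
```

```bash
python3 - <<'E'
from h import *
f=grab('wrist'); save(f,'w3.png')
E
python3 go.py 482.3 95.3 32 172.2; python3 go.py
```

```text
t 7.35 pos [485.9  93.5  33.6] rot [1.8000e+02 2.0000e-02 1.7198e+02] op 0.551 F [ 0.  -0.4 -0.5] q6 -1.24
  call [0.01, 0.003, 0.004, 0.0, 0.0, -0.004] minrows 0.1
t 7.35 pos [485.9  93.5  33.6] rot [1.8000e+02 2.0000e-02 1.7198e+02] op 0.551 F [ 0.  -0.4 -0.5] q6 -1.24
```

View pics/w3.png

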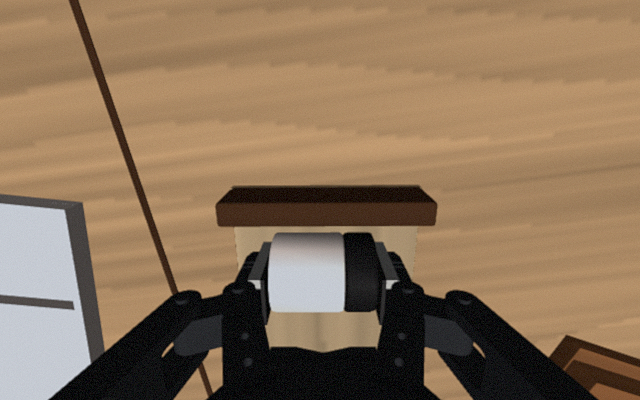

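Emit:
carry_out(
  increments=[
    [[0.003,0.003,0.003,0,0,0],[0.006,0.003,0.005,0,0,0],[0.009,0.003,0.005,0,0,0],[0.009,0.003,0.005,0,0,0]],
  ],
)

```text
clock: 7.68
eef_pos: [482.5, 95.6, 31.6]
tcp_rot: [3.141, 0.001, 3.002]
contact_force: [0.5, 1.0, 2.4]
opening: 0.555
```

Emit:
carry_out(
  increments=[
    [[0.001,0,0,0,0,0],[0.002,0,0,0,0,0],[0.003,0,0,0,0,0],[0.003,0,0,0,0,0]],
  ],
)

```text
clock: 8.02
eef_pos: [482.0, 95.7, 31.5]
tcp_rot: [3.141, 0.002, 3.002]
contact_force: [3.0, -0.2, 6.1]
opening: 0.554
```

Emit:
carry_out(
  increments=[
    [[0,0,0,0,0,0],[0,0,0,0,0,0],[0,0,0,0,0,0],[0,0,0,0,0,0]],
  ],
  hand=0.25,
)

```text
clock: 8.35
eef_pos: [480.3, 95.5, 30.7]
tcp_rot: [-3.141, -0.001, 3.002]
contact_force: [-0.1, -0.1, -0.3]
opening: 0.753
```

Emit:
carry_out(
  increments=[
    [[0,0,-0.05,0,0,0],[0,0,-0.12,0,0,0],[0,0,-0.2,0,0,0],[0,0,-0.29,0,0,0],[0,0,-0.37,0,0,0]],
  ],
)

```text
clock: 8.77
eef_pos: [480.4, 95.5, 180.6]
tcp_rot: [-3.141, -0.001, 3.002]
contact_force: [0.8, 0.0, -0.3]
opening: 0.751
```

```bash
python3 - <<'E'
from meas import *
f=grab('wrist'); save(f,'w4.png');P=cloud(f)
p,m=obj(f,P,(481,95),32,14,50);im=f['img'][m].astype(int)
p,_=obj(f,P,(484,95),40,32,50); print('stubby top',len(p),rect(p),np.median(p,0))
E
python3 go.py 588 -261 180 86
```

```text
stubby top 1813 (array([481.6,  95.6]), array([47.9, 34.1]), 82.0) [478.74662913  95.7069818   40.83288965]
t 8.82 pos [483.6  96.1 186.2] rot [179.86   0.39 172.01] op 0.751 F [3.  0.2 5.1] q6 -1.24
  call [-0.128, -0.283, 0.005, 0.002, 0.001, 0.478] minrows 4.0
  call [-0.247, -0.187, 0.006, 0.002, 0.001, 0.478] minrows 4.0
  call [-0.307, -0.045, 0.006, 0.002, 0.001, 0.478] minrows 4.0
```

View pics/w4.png

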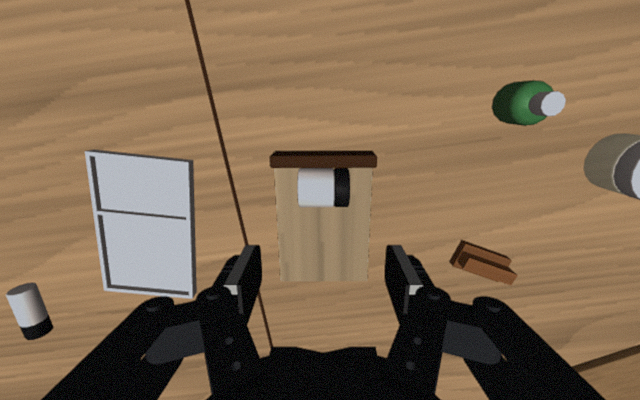

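Emit:
carry_out(
  increments=[
    [[-0.128,-0.283,0,0,0,0.478],[-0.128,-0.283,0,0,0,0.478],[-0.128,-0.283,0,0,0,0.478],[-0.128,-0.283,0,0,0,0.478],[-0.128,-0.283,0,0,0,0.478]],
  ],
)

```text
clock: 9.23
eef_pos: [516.0, -25.5, 178.8]
tcp_rot: [-3.141, -0.0, 2.492]
contact_force: [-0.4, 0.3, -0.3]
opening: 0.748
```

Emit:
carry_out(
  increments=[
    [[-0.247,-0.187,0,0,0,0.478],[-0.247,-0.187,0,0,0,0.478],[-0.247,-0.187,0,0,0,0.478],[-0.247,-0.187,0,0,0,0.478],[-0.247,-0.187,0,0,0,0.478]],
  ],
)

```text
clock: 9.65
eef_pos: [550.4, -143.3, 178.5]
tcp_rot: [-3.141, -0.001, 1.997]
contact_force: [0.3, 0.8, -0.6]
opening: 0.745
```

Emit:
carry_out(
  increments=[
    [[-0.307,-0.045,0,0,0,0.478],[-0.307,-0.045,0,0,0,0.478],[-0.307,-0.045,0,0,0,0.478],[-0.307,-0.045,0,0,0,0.478],[-0.307,-0.045,0,0,0,0.478]],
  ],
  hand=0.1,
)

```text
clock: 10.07
eef_pos: [585.4, -261.4, 178.4]
tcp_rot: [-3.141, -0.001, 1.501]
contact_force: [0.6, 1.2, -0.2]
opening: 0.904
```

```bash
python3 - <<'E'
from meas import *
for k in range(2): f=grab('wrist')
save(f,'w5.png');P=cloud(f)
p,_=obj(f,P,(588,-261),45,7,50); print('slim',len(p),rect(p),np.percentile(p[:,2],[2,98]), -f['R'].T@f['t'])
E
python3 go.py 588 -261 180 86
```

```text
slim 1649 (array([ 586.8, -262.1]), array([25.6, 62. ]), 84.4) [12.16090985 25.69696177] [ 590.52300566 -180.78006554  298.34422161]
t 10.17 pos [ 584.7 -259.6  178.4] rot [-1.799e+02 -8.000e-02  8.653e+01] op 0.894 F [-0.1  0.5  0.1] q6 -0.36
  call [-0.003, 0.008, -0.004, -0.002, -0.001, 0.009] minrows 0.1
```

View pics/w5.png

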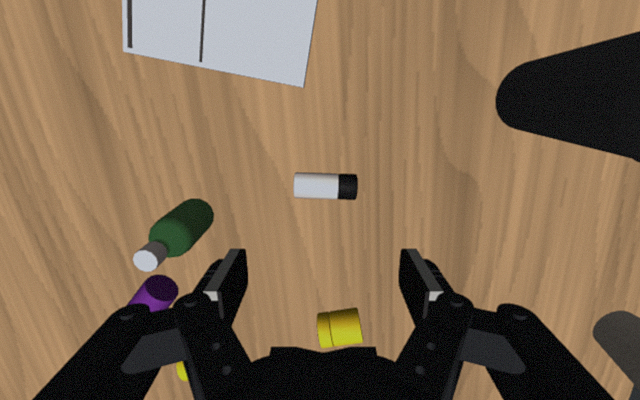

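```bash
python3 go.py 587 -262.4 60 84.4 587 -262.4 20 84.4
```

```text
t 10.17 pos [ 584.7 -259.6  178.4] rot [-1.799e+02 -8.000e-02  8.653e+01] op 0.894 F [-0.1  0.5  0.1] q6 -0.36
  call [-0.007, 0.007, 0.296, -0.002, -0.001, 0.035] minrows 2.8
  call [-0.0, -0.0, 0.1, -0.0, -0.0, -0.0] minrows 1.0
```

Emit:
carry_out(
  increments=[
    [[-0.007,0.007,0.08,0,0,0.03],[-0.007,0.007,0.17,0,0,0.03],[-0.007,0.007,0.25,0,0,0.03],[-0.007,0.007,0.296,0,0,0.03],[-0.007,0.007,0.296,0,0,0.03]],
  ],
)

```text
clock: 10.58
eef_pos: [584.8, -261.1, 56.4]
tcp_rot: [-3.134, -0.003, 1.478]
contact_force: [-0.2, 0.5, -0.3]
opening: 0.902
```

```bash
python3 -c "
from h import *
for k in range(4): grab('top')"; python3 go.py 587 -262.4 20 84.4
```

```text
t 10.78 pos [ 589.1 -264.2   62.5] rot [1.7987e+02 4.0000e-02 8.4360e+01] op 0.901 F [-0.1 -0.7  0.9] q6 -0.33
  call [0.004, -0.006, 0.106, 0.002, 0.001, -0.001] minrows 1.0
```

Emit:
carry_out(
  increments=[
    [[0,0,0,0,0,0],[0,0,0,0,0,0],[0,0,0,0,0,0]],
  ],
)

```text
clock: 11.03
eef_pos: [588.5, -265.0, 61.9]
tcp_rot: [3.14, 0.001, 1.47]
contact_force: [-0.5, -0.1, 0.9]
opening: 0.898
```

```bash
python3 go.py 587 -262.4 20 84.4
```

```text
t 11.03 pos [ 588.5 -265.    61.9] rot [1.799e+02 3.000e-02 8.420e+01] op 0.898 F [-0.5 -0.1  0.9] q6 -0.32
  call [0.006, -0.005, 0.105, 0.002, 0.001, -0.003] minrows 1.0
```

Emit:
carry_out(
  increments=[
    [[0.005,-0.004,0.03,0,0,0],[0.005,-0.004,0.06,0,0,0],[0.005,-0.004,0.09,0,0,0],[0.005,-0.004,0.104,0,0,0],[0.005,-0.004,0.104,0,0,0]],
  ],
)

```text
clock: 11.45
eef_pos: [585.0, -262.0, 16.4]
tcp_rot: [-3.138, -0.001, 1.469]
contact_force: [0.7, 0.8, -0.2]
opening: 0.902
```

Emit:
carry_out(
  increments=[
    [[0,0,0,0,0,0],[0,0,0,0,0,0],[0,0,0,0,0,0]],
  ],
)

```text
clock: 11.7
eef_pos: [586.9, -262.8, 19.5]
tcp_rot: [3.141, 0.0, 1.469]
contact_force: [-0.4, 0.2, 0.4]
opening: 0.901
```

Emit:
carry_out(
  increments=[
    [[0,0,0,0,0,0],[0,0,0,0,0,0],[0,0,0,0,0,0],[0,0,0,0,0,0],[0,0,0,0,0,0]],
  ],
  hand=1,
)

```text
clock: 12.12
eef_pos: [587.1, -262.9, 19.9]
tcp_rot: [3.14, 0.0, 1.469]
contact_force: [-0.5, -0.7, 6.3]
opening: 0.718
```

Emit:
carry_out(
  increments=[
    [[0,0,-0.06,0,0,0],[0,0,-0.14,0,0,0],[0,0,-0.22,0,0,0],[0,0,-0.3,0,0,0],[0,0,-0.38,0,0,0]],
  ],
)

```text
clock: 12.53
eef_pos: [586.2, -262.4, 172.4]
tcp_rot: [-3.141, -0.0, 1.469]
contact_force: [0.5, -0.4, -1.3]
opening: 0.718
```

```bash
python3 - <<'E'
from meas import *
f=grab('wrist'); save(f,'w6.png')
E
python3 go.py 525 90 172 172.2
```

```text
t 12.58 pos [ 589.3 -263.8  179.3] rot [1.7954e+02 1.5000e-01 8.4160e+01] op 0.716 F [ 2.5 -1.2  4.4] q6 -0.32
  call [0.288, -0.083, 0.005, 0.001, 0.003, -0.489] minrows 4.1
  call [0.292, 0.068, 0.006, 0.001, 0.003, -0.489] minrows 4.1
  call [0.221, 0.203, 0.006, 0.001, 0.003, -0.489] minrows 4.1
```

View pics/w6.png

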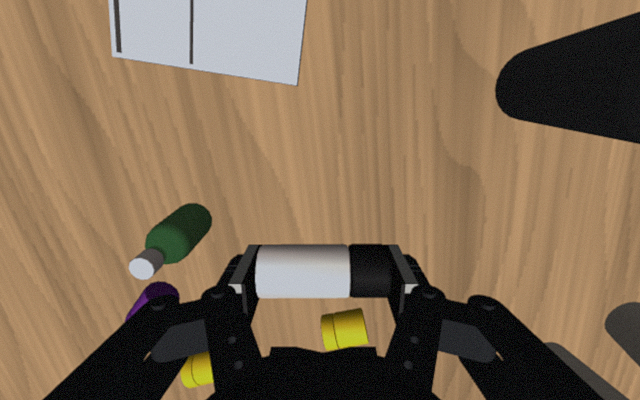

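Emit:
carry_out(
  increments=[
    [[0.05,-0.015,0,0,0,-0.08],[0.13,-0.035,0,0,0,-0.18],[0.21,-0.06,0,0,0,-0.3],[0.28,-0.08,0,0,0,-0.4],[0.288,-0.083,0,0,0,-0.489]],
  ],
)

```text
clock: 13.0
eef_pos: [563.6, -140.6, 170.6]
tcp_rot: [-3.141, -0.002, 1.988]
contact_force: [-0.0, 0.3, -0.6]
opening: 0.712
```

Emit:
carry_out(
  increments=[
    [[0.292,0.068,0,0,0,-0.489],[0.292,0.068,0,0,0,-0.489],[0.292,0.068,0,0,0,-0.489],[0.292,0.068,0,0,0,-0.489],[0.292,0.068,0,0,0,-0.489]],
  ],
)

```text
clock: 13.42
eef_pos: [543.1, -24.9, 171.0]
tcp_rot: [-3.142, -0.0, 2.502]
contact_force: [0.6, -0.4, -1.3]
opening: 0.713
```

Emit:
carry_out(
  increments=[
    [[0.07,0.07,0,0,0,-0.12],[0.14,0.13,0,0,0,-0.24],[0.2,0.18,0,0,0,-0.36],[0.221,0.203,0,0,0,-0.48],[0.221,0.203,0,0,0,-0.489]],
  ],
)

```text
clock: 13.83
eef_pos: [522.1, 93.0, 171.0]
tcp_rot: [3.141, 0.0, 3.01]
contact_force: [-0.2, -0.4, -0.1]
opening: 0.716
```

Emit:
carry_out(
  increments=[
    [[0,0,0.06,0,0,0],[0,0,0.12,0,0,0],[0,0,0.18,0,0,0],[0,0,0.2,0,0,0],[0,0,0.2,0,0,0]],
  ],
)

```text
clock: 14.25
eef_pos: [521.1, 90.0, 89.2]
tcp_rot: [-3.14, -0.004, 3.0]
contact_force: [0.1, -0.3, -1.0]
opening: 0.713
```

Emit:
carry_out(
  increments=[
    [[0,0,0,0,0,0],[0,0,0,0,0,0],[0,0,0,0,0,0]],
  ],
)

```text
clock: 14.5
eef_pos: [523.3, 91.3, 92.4]
tcp_rot: [3.141, 0.002, 3.004]
contact_force: [0.3, 0.2, -0.6]
opening: 0.712
```

```bash
python3 - <<'E'
from meas import *
f=grab('wrist'); save(f,'w7.png')
P=cloud(f);t=sense()['eef_pos']
from brd import *
p,m=obj(f,P,t[:2],30,t[2]-30,t[2]+20); w_=p[f['img'][m].astype(int).sum(1)>330]; print(t,rect(w_),np.percentile(w_[:,2],[2,98]))
print(B(-6))
E
python3 go.py 518.9 90.3 27.5 172.2
```

```text
[523.18697216  91.38217349  92.34702551] (array([521.5,  87.6]), array([51.8, 23.3]), 79.6) [88.45871576 98.04901779]
[518.85551296  90.31429343]
t 14.55 pos [523.2  91.4  92.3] rot [1.7996e+02 1.3000e-01 1.7213e+02] op 0.718 F [ 0.4  0.3 -1.5] q6 -1.26
  call [0.011, -0.004, 0.162, 0.001, 0.002, -0.001] minrows 1.6
```

View pics/w7.png

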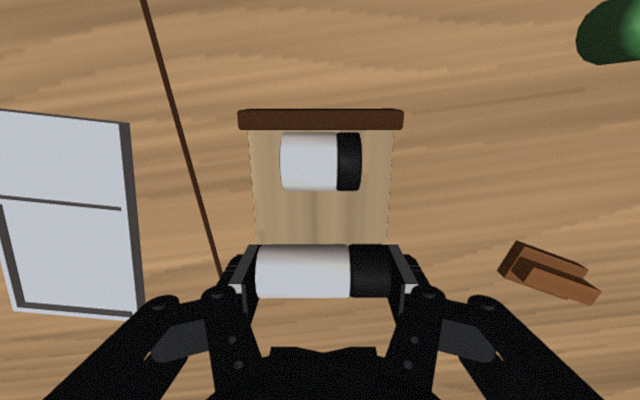

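Emit:
carry_out(
  increments=[
    [[0.011,-0.003,0.05,0,0,0],[0.011,-0.003,0.1,0,0,0],[0.011,-0.003,0.13,0,0,0],[0.011,-0.003,0.15,0,0,0],[0.011,-0.003,0.16,0,0,0]],
  ],
)

```text
clock: 14.97
eef_pos: [517.6, 90.8, 26.5]
tcp_rot: [-3.141, -0.001, 3.005]
contact_force: [-0.0, 0.1, 0.2]
opening: 0.715
```

Emit:
carry_out(
  increments=[
    [[0,0,0,0,0,0],[0,0,0,0,0,0],[0,0,0,0,0,0],[0,0,0,0,0,0]],
  ],
)

```text
clock: 15.3
eef_pos: [518.3, 91.0, 27.8]
tcp_rot: [3.141, 0.001, 3.005]
contact_force: [-0.3, 0.8, -0.1]
opening: 0.718
```

Emit:
carry_out(
  increments=[
    [[0.003,0,0.002,0,0,0],[0.006,0,0.004,0,0,0],[0.009,0,0.004,0,0,0],[0.011,0,0.004,0,0,0],[0.011,0,0.004,0,0,0]],
  ],
)

```text
clock: 15.72
eef_pos: [513.9, 91.6, 25.9]
tcp_rot: [3.141, 0.001, 3.005]
contact_force: [0.7, -0.1, 4.0]
opening: 0.714
```

Emit:
carry_out(
  increments=[
    [[0.001,0,0,0,0,0],[0.002,0,0,0,0,0],[0.003,0,0,0,0,0],[0.003,0,0,0,0,0]],
  ],
)

```text
clock: 16.05
eef_pos: [513.1, 91.7, 25.9]
tcp_rot: [3.141, 0.002, 3.005]
contact_force: [3.1, -0.1, 6.4]
opening: 0.714
```

Contact (3 N sideways). Now I'll release, raise and look.

Emit:
carry_out(
  increments=[
    [[0,0,0,0,0,0],[0,0,0,0,0,0],[0,0,0,0,0,0],[0,0,0,0,0,0]],
  ],
  hand=0.1,
)

```text
clock: 16.38
eef_pos: [511.3, 91.5, 25.1]
tcp_rot: [-3.141, -0.002, 3.005]
contact_force: [-0.5, 0.3, 0.5]
opening: 0.899
```

Emit:
carry_out(
  increments=[
    [[0,0,-0.05,0,0,0],[0,0,-0.12,0,0,0],[0,0,-0.2,0,0,0],[0,0,-0.29,0,0,0],[0,0,-0.37,0,0,0]],
  ],
)

```text
clock: 16.8
eef_pos: [511.5, 91.5, 175.0]
tcp_rot: [-3.141, -0.001, 3.005]
contact_force: [0.4, -0.0, -0.3]
opening: 0.902
```

```bash
python3 - <<'E'
from meas import *
f=grab('wrist');f=grab('wrist'); save(f,'w8.png');P=cloud(f)
p,_=obj(f,P,(484,95),40,33,60); print('stubby top',len(p),rect(p),np.median(p,0))
p,_=obj(f,P,(513,91),32,14,60); q=p[p[:,2]<33]; q=q[q[:,0]>499]; print('slim',len(q),rect(q),q[:,2].max())
p,_=obj(f,P,(598,258),45,6,60); print('chock',len(p),rect(p)); p=p[p[:,2]>24]; print(len(p),rect(p))
E
python3 go.py 598 257 175 152
```

```text
stubby top 1980 (array([480.5,  95.9]), array([47.9, 33.2]), 81.7) [479.08037974  95.81707655  40.859163  ]
slim 1579 (array([511.4,  91.6]), array([62.1, 27.2]), 85.0) 32.96032885530783
chock 1658 (array([596.4, 255.6]), array([58.9, 30.2]), 61.8)
767 (array([596.5, 255.7]), array([58.3, 14.3]), 61.6)
t 16.9 pos [514.8  92.1 178.3] rot [179.86   0.43 172.19] op 0.898 F [0.7 0.4 0.3] q6 -1.26
  call [-0.15, 0.437, 0.01, 0.004, 0.007, 0.336] minrows 4.4
```

View pics/w8.png

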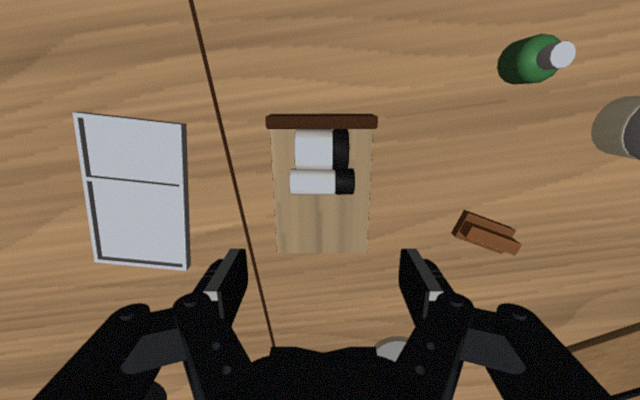

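Emit:
carry_out(
  increments=[
    [[-0.15,0.434,0,0,0,0.336],[-0.15,0.434,0,0,0,0.336],[-0.15,0.434,0,0,0,0.336],[-0.15,0.434,0,0,0,0.336],[-0.15,0.434,0,0,0,0.336]],
  ],
)

```text
clock: 17.32
eef_pos: [596.6, 259.6, 172.5]
tcp_rot: [3.14, -0.0, 2.654]
contact_force: [-0.9, -0.4, 0.6]
opening: 0.901
```

Emit:
carry_out(
  increments=[
    [[0,0,0.08,0,0,0],[0,0,0.16,0,0,0],[0,0,0.2,0,0,0],[0,0,0.2,0,0,0],[0,0,0.2,0,0,0]],
  ],
)

```text
clock: 17.73
eef_pos: [594.1, 255.0, 91.9]
tcp_rot: [-3.139, -0.002, 2.653]
contact_force: [0.7, -0.3, 0.5]
opening: 0.902
```

```bash
python3 - <<'E'
from meas import *
for k in range(3): f=grab('wrist')
save(f,'w9.png');P=cloud(f)
p,_=obj(f,P,(597,256),42,6,60); print('chock',len(p),rect(p)); p=p[p[:,2]>24]; print(len(p),rect(p),np.median(p[:,2]))
E
python3 go.py 597 256.2 26 151.8
```

```text
chock 3278 (array([593.3, 258.6]), array([58.1, 22.4]), 61.6)
1751 (array([596.7, 256.7]), array([58.1, 14.6]), 61.7) 28.090496269138768
t 17.88 pos [596.1 255.7  94.9] rot [1.7990e+02 8.0000e-02 1.5201e+02] op 0.901 F [ 0.5 -0.3 -0.3] q6 -0.68
  call [-0.001, 0.002, 0.172, 0.002, 0.001, 0.004] minrows 1.7
```

View pics/w9.png

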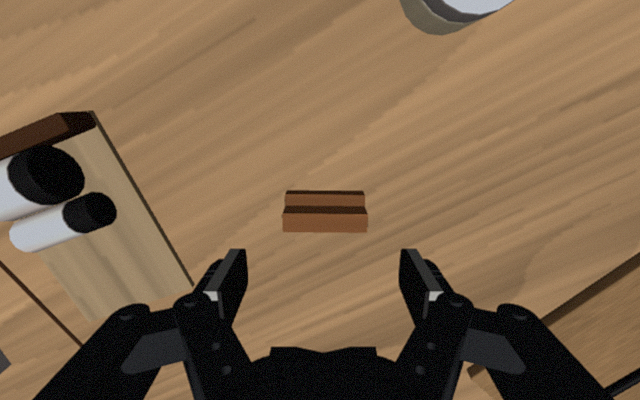

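Emit:
carry_out(
  increments=[
    [[0,0.001,0.05,0,0,0],[0,0.001,0.1,0,0,0],[0,0.001,0.15,0,0,0],[0,0.001,0.177,0,0,0],[0,0.001,0.177,0,0,0]],
  ],
)

```text
clock: 18.3
eef_pos: [594.6, 255.3, 21.5]
tcp_rot: [-3.14, -0.001, 2.653]
contact_force: [-0.1, 0.5, -0.1]
opening: 0.898
```

Emit:
carry_out(
  increments=[
    [[0,0,0,0,0,0],[0,0,0,0,0,0],[0,0,0,0,0,0]],
  ],
)

```text
clock: 18.55
eef_pos: [596.4, 256.2, 24.2]
tcp_rot: [3.14, 0.001, 2.653]
contact_force: [-0.2, 0.0, 0.1]
opening: 0.903
```

Emit:
carry_out(
  increments=[
    [[0,0,0,0,0,0],[0,0,0,0,0,0],[0,0,0,0,0,0],[0,0,0,0,0,0],[0,0,0,0,0,0]],
  ],
  hand=1,
)

```text
clock: 18.97
eef_pos: [596.1, 256.1, 23.9]
tcp_rot: [3.14, 0.001, 2.653]
contact_force: [-0.7, -0.4, 5.9]
opening: 0.663
```

Emit:
carry_out(
  increments=[
    [[0,0,-0.05,0,0,0],[0,0,-0.12,0,0,0],[0,0,-0.18,0,0,0],[0,0,-0.2,0,0,0],[0,0,-0.2,0,0,0]],
  ],
)

```text
clock: 19.38
eef_pos: [596.9, 256.4, 105.3]
tcp_rot: [3.138, 0.003, 2.653]
contact_force: [-0.5, 0.4, -0.1]
opening: 0.666
```

```bash
python3 - <<'E'
from meas import *
f=grab('wrist');f=grab('wrist')
save(f,'w10.png')
from brd import B
print(B(22))
E
python3 go.py 546.6 86.5 105 172.2
```

```text
[546.59645249  86.51425741]
t 19.48 pos [595.  255.7 102.2] rot [-1.7999e+02 -1.0000e-02  1.5203e+02] op 0.666 F [-1.   0.2 -1.5] q6 -0.68
  call [-0.091, -0.43, -0.007, -0.0, -0.0, -0.336] minrows 4.2
```

View pics/w10.png

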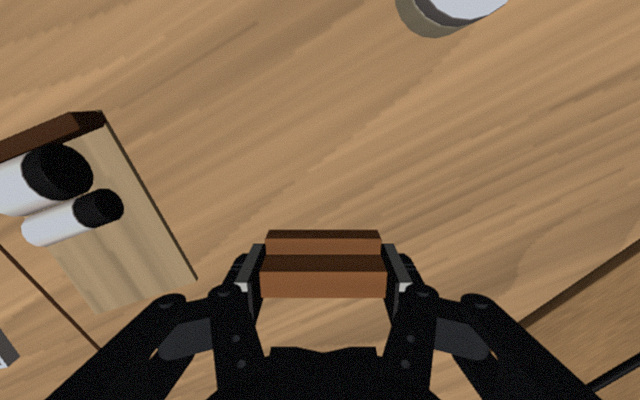

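Emit:
carry_out(
  increments=[
    [[-0.015,-0.07,0,0,0,-0.06],[-0.035,-0.16,0,0,0,-0.14],[-0.055,-0.25,0,0,0,-0.22],[-0.075,-0.34,0,0,0,-0.3],[-0.091,-0.43,0,0,0,-0.336]],
  ],
)

```text
clock: 19.9
eef_pos: [545.1, 85.3, 100.8]
tcp_rot: [-3.141, -0.003, 3.01]
contact_force: [-0.7, -0.8, -1.2]
opening: 0.668
```

Emit:
carry_out(
  increments=[
    [[0,0,0,0,0,0],[0,0,0,0,0,0],[0,0,0,0,0,0],[0,0,0,0,0,0]],
  ],
)

```text
clock: 20.23
eef_pos: [547.0, 87.6, 102.0]
tcp_rot: [3.142, -0.001, 3.005]
contact_force: [-0.0, 0.5, -0.9]
opening: 0.668
```

```bash
python3 - <<'E'
from meas import *
f=grab('wrist')
save(f,'w11.png')
E
python3 go.py 546.6 86.5 32 172.2
```

```text
t 20.28 pos [547.1  87.8 102.2] rot [ 1.8000e+02 -2.0000e-02  1.7223e+02] op 0.664 F [-0.5  0.8 -1.2] q6 -1.28
  call [0.001, -0.003, 0.175, 0.0, -0.0, 0.0] minrows 1.7
```

View pics/w11.png

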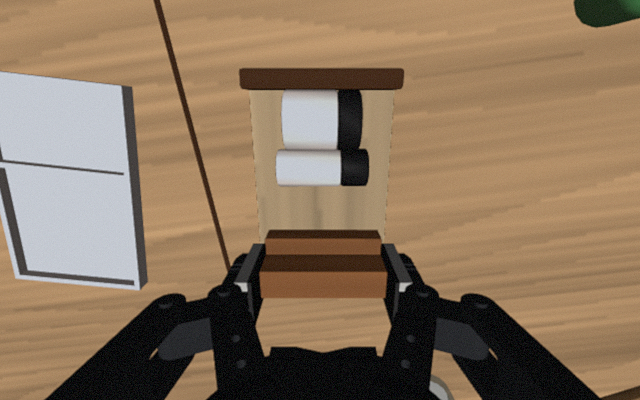

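Emit:
carry_out(
  increments=[
    [[0,-0.001,0.05,0,0,0],[0,-0.001,0.1,0,0,0],[0,-0.001,0.14,0,0,0],[0,-0.001,0.165,0,0,0],[0,-0.001,0.173,0,0,0]],
  ],
)

```text
clock: 20.7
eef_pos: [546.0, 87.1, 31.7]
tcp_rot: [-3.141, -0.002, 3.006]
contact_force: [0.2, 0.2, -0.7]
opening: 0.669
```

Emit:
carry_out(
  increments=[
    [[0,0,0,0,0,0],[0,0,0,0,0,0],[0,0,0,0,0,0],[0,0,0,0,0,0]],
  ],
)

```text
clock: 21.03
eef_pos: [547.5, 86.6, 34.4]
tcp_rot: [3.141, 0.001, 3.005]
contact_force: [-0.0, -0.5, -0.9]
opening: 0.667
```

Emit:
carry_out(
  increments=[
    [[0.003,0,0.002,0,0,0],[0.006,0,0.005,0,0,0],[0.009,0,0.005,0,0,0],[0.012,0,0.005,0,0,0],[0.012,0,0.005,0,0,0]],
  ],
)

```text
clock: 21.45
eef_pos: [541.6, 87.1, 31.5]
tcp_rot: [-3.141, -0.0, 3.005]
contact_force: [0.9, 0.6, -0.4]
opening: 0.666
```

Emit:
carry_out(
  increments=[
    [[0.001,0,0.002,0,0,0],[0.002,0,0.004,0,0,0],[0.004,0,0.004,0,0,0],[0.004,0,0.004,0,0,0]],
  ],
)

```text
clock: 21.78
eef_pos: [540.6, 87.3, 30.0]
tcp_rot: [3.141, 0.001, 3.005]
contact_force: [0.5, -0.5, 0.7]
opening: 0.668
```

Emit:
carry_out(
  increments=[
    [[0.002,0,0,0,0,0],[0.003,0,0,0,0,0],[0.003,0,0,0,0,0]],
  ],
)

```text
clock: 22.03
eef_pos: [539.4, 87.5, 29.9]
tcp_rot: [3.141, 0.0, 3.005]
contact_force: [0.3, -0.0, -0.3]
opening: 0.668
```

Emit:
carry_out(
  increments=[
    [[0.002,0,0.001,0,0,0],[0.003,0,0.002,0,0,0],[0.003,0,0.002,0,0,0]],
  ],
)

```text
clock: 22.28
eef_pos: [539.3, 87.5, 29.9]
tcp_rot: [3.141, 0.003, 3.005]
contact_force: [2.4, -3.2, 7.6]
opening: 0.668
```

```bash
python3 - <<'E'
from meas import *
f=grab('wrist'); save(f,'w12.png')
E
python3 go.py
```

```text
t 22.33 pos [539.3  87.5  29.9] rot [1.7998e+02 1.5000e-01 1.7219e+02] op 0.668 F [ 1.5 -2.4  8.3] q6 -1.28
```

View pics/w12.png

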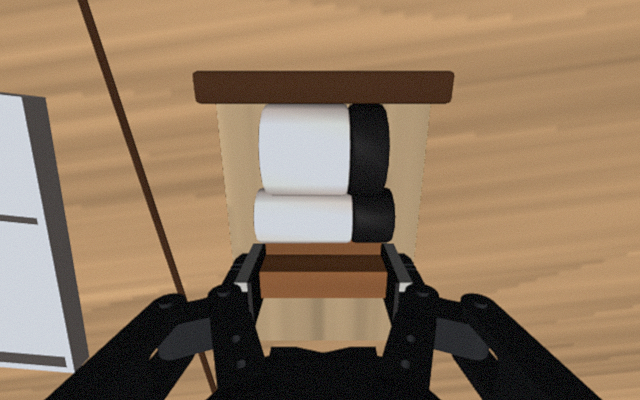

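Seated and snug. Now I'll release, raise and check.

Emit:
carry_out(
  increments=[
    [[0,0,0,0,0,0],[0,0,0,0,0,0],[0,0,0,0,0,0],[0,0,0,0,0,0]],
  ],
  hand=0.1,
)

```text
clock: 22.67
eef_pos: [537.6, 87.6, 28.8]
tcp_rot: [-3.141, -0.001, 3.005]
contact_force: [-0.5, 0.7, -0.2]
opening: 0.903
```

Emit:
carry_out(
  increments=[
    [[0,0,-0.05,0,0,0],[0,0,-0.12,0,0,0],[0,0,-0.2,0,0,0],[0,0,-0.29,0,0,0],[0,0,-0.38,0,0,0]],
  ],
)

```text
clock: 23.08
eef_pos: [537.2, 87.5, 182.1]
tcp_rot: [-3.141, -0.002, 3.005]
contact_force: [0.6, 0.7, -0.6]
opening: 0.899
```

```bash
python3 - <<'E'
from meas import *
f=grab('wrist');f=grab('wrist'); save(f,'w13.png');P=cloud(f)
p,_=obj(f,P,(484,95),40,37,60); print('stubby top',len(p),rect(p),np.median(p,0))
p,_=obj(f,P,(538,87),32,33,60); q=p[p[:,0]>525]; print('chock rib',len(q),rect(q),np.median(q[:,2]))
p,_=obj(f,P,(500,389),45,5,80);print('jar',len(p),rect(p) if len(p)>4 else 0); p=p[p[:,2]>47]; print(rect(p) if len(p)>4 else 0)
E
python3 go.py 502 388 200 165
```

```text
stubby top 1714 (array([480.8,  95.8]), array([48. , 29.2]), 82.2) [480.48863152  95.67370609  41.52091819]
chock rib 816 (array([539.7,  87.1]), array([57.6, 14.3]), 82.2) 34.17258517346811
jar 2277 (array([501.1, 372.4]), array([27.2, 55.5]), 88.2)
(array([506.8, 361.4]), array([15.3,  1.7]), 10.9)
t 23.18 pos [541.2  88.2 186.5] rot [179.85   0.49 172.19] op 0.902 F [-0.  -0.1  1. ] q6 -1.28
  call [0.099, 0.365, -0.017, 0.002, 0.004, 0.06] minrows 3.6
  call [0.122, 0.358, -0.017, 0.002, 0.004, 0.06] minrows 3.6
```

View pics/w13.png

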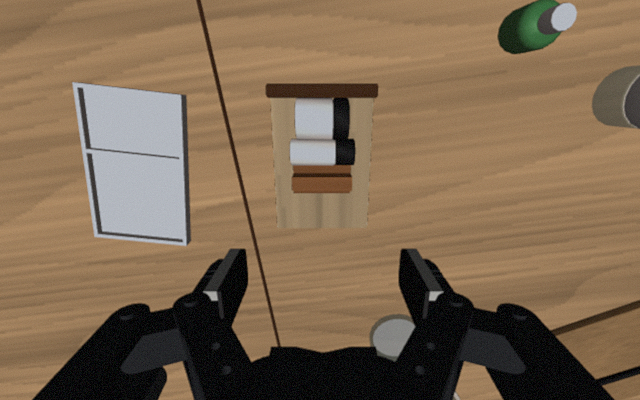

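Emit:
carry_out(
  increments=[
    [[0.1,0.365,0,0,0,0.055],[0.1,0.365,0,0,0,0.055],[0.1,0.365,0,0,0,0.055],[0.1,0.365,0,0,0,0.055],[0.1,0.365,0,0,0,0.055]],
  ],
  hand=0.05,
)

```text
clock: 23.6
eef_pos: [517.4, 242.1, 180.5]
tcp_rot: [3.14, -0.001, 2.951]
contact_force: [-0.5, 0.3, 0.0]
opening: 0.955
```

Emit:
carry_out(
  increments=[
    [[0.115,0.358,0,0,0,0.055],[0.115,0.358,0,0,0,0.055],[0.115,0.358,0,0,0,0.055],[0.115,0.358,0,0,0,0.055],[0.115,0.358,0,0,0,0.055]],
  ],
)

```text
clock: 24.02
eef_pos: [499.9, 391.3, 180.3]
tcp_rot: [3.14, -0.0, 2.893]
contact_force: [0.3, -0.8, -0.1]
opening: 0.95
```

```bash
python3 - <<'E'
from meas import *
for k in range(5): f=grab('wrist')
save(f,'w14.png');P=cloud(f)
p,_=obj(f,P,(501,388),45,5,80);print('jar',len(p),rect(p)); p=p[p[:,2]>47]; print(rect(p),np.median(p,0), cv2.minEnclosingCircle(p[:,:2].astype(np.float32)))
E
python3 go.py 502 388.6 100 165.8
```

```text
jar 3371 (array([501., 389.]), array([54.1, 55. ]), 75.9)
(array([500.9, 388.9]), array([54. , 54.9]), 78.0) [499.94569798 389.15871366  51.11593768] ((501.1871337890625, 388.8978271484375), 27.73536491394043)
t 24.27 pos [500.8 385.6 180.6] rot [-1.7993e+02 -3.0000e-02  1.6553e+02] op 0.95 F [ 0.  -0.2 -0. ] q6 -0.66
  call [-0.001, 0.008, 0.201, -0.001, -0.001, -0.004] minrows 1.9
```

View pics/w14.png

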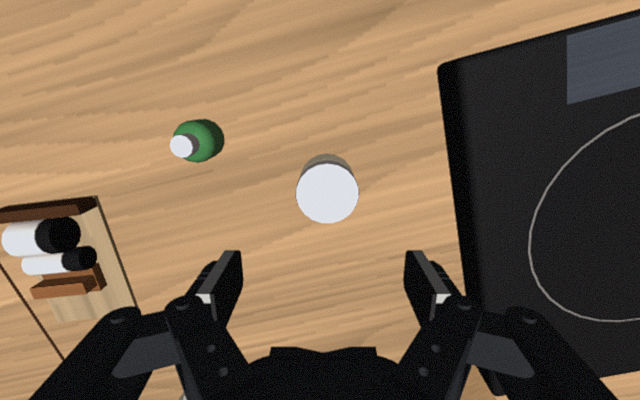

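Emit:
carry_out(
  increments=[
    [[0,0.006,0.06,0,0,0],[0,0.006,0.12,0,0,0],[0,0.006,0.18,0,0,0],[0,0.006,0.2,0,0,0],[0,0.006,0.2,0,0,0]],
  ],
)

```text
clock: 24.68
eef_pos: [500.4, 387.3, 99.0]
tcp_rot: [-3.138, -0.003, 2.889]
contact_force: [-0.2, -0.4, 1.2]
opening: 0.95
```

Emit:
carry_out(
  increments=[
    [[0,0,0,0,0,0],[0,0,0,0,0,0],[0,0,0,0,0,0],[0,0,0,0,0,0]],
  ],
)

```text
clock: 25.02
eef_pos: [502.0, 389.8, 102.5]
tcp_rot: [3.14, 0.001, 2.89]
contact_force: [-0.6, 0.3, 0.4]
opening: 0.953
```

```bash
python3 go.py 501.4 388.9 36 165.8
```

```text
t 25.02 pos [502.  389.8 102.5] rot [1.7990e+02 7.0000e-02 1.6558e+02] op 0.953 F [-0.6  0.3  0.4] q6 -0.66
  call [0.001, -0.003, 0.166, 0.002, 0.001, -0.004] minrows 1.6
```

Emit:
carry_out(
  increments=[
    [[0.001,-0.002,0.04,0,0,0],[0.001,-0.002,0.08,0,0,0],[0.001,-0.002,0.12,0,0,0],[0.001,-0.002,0.15,0,0,0],[0.001,-0.002,0.164,0,0,0]],
  ],
)

```text
clock: 25.43
eef_pos: [500.3, 388.4, 34.3]
tcp_rot: [-3.141, -0.001, 2.89]
contact_force: [-0.3, -1.3, -0.1]
opening: 0.949
```

Emit:
carry_out(
  increments=[
    [[0,0,0,0,0,0],[0,0,0,0,0,0],[0,0,0,0,0,0]],
  ],
)

```text
clock: 25.68
eef_pos: [501.3, 389.1, 36.4]
tcp_rot: [3.141, 0.001, 2.89]
contact_force: [-0.3, -1.1, 0.9]
opening: 0.949
```

Emit:
carry_out(
  increments=[
    [[0,0,0,0,0,0],[0,0,0,0,0,0],[0,0,0,0,0,0],[0,0,0,0,0,0],[0,0,0,0,0,0]],
  ],
  hand=1,
)

```text
clock: 26.1
eef_pos: [501.2, 389.1, 36.5]
tcp_rot: [3.141, 0.001, 2.89]
contact_force: [-0.8, 0.7, 5.5]
opening: 0.641
```

Emit:
carry_out(
  increments=[
    [[0,0,-0.04,0,0,0],[0,0,-0.1,0,0,0],[0,0,-0.18,0,0,0],[0,0,-0.26,0,0,0],[0,0,-0.3,0,0,0]],
  ],
)

```text
clock: 26.52
eef_pos: [501.9, 389.6, 159.3]
tcp_rot: [3.138, 0.002, 2.89]
contact_force: [0.7, 0.1, -0.5]
opening: 0.648
```

```bash
python3 - <<'E'
from meas import *
f=grab('wrist');f=grab('wrist')
save(f,'w15.png')
f=grab('scene');P=cloud(f)
E
python3 go.py 538 -108.6 160 165.8
```

```text
t 26.67 pos [501.4 389.2 156.8] rot [1.7987e+02 1.0000e-01 1.6558e+02] op 0.645 F [-0.5  0.4 -2.6] q6 -0.66
  call [-0.133, -0.394, -0.003, 0.001, 0.001, -0.001] minrows 4.0
  call [-0.132, -0.394, -0.003, 0.001, 0.001, -0.001] minrows 4.0
  call [-0.132, -0.394, -0.003, 0.001, 0.001, -0.001] minrows 4.0
```

View pics/w15.png

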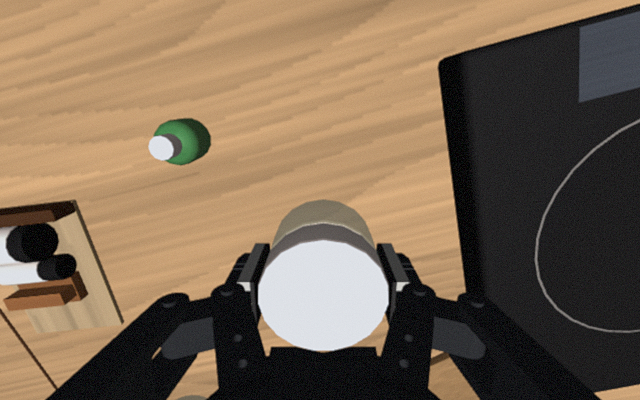

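Emit:
carry_out(
  increments=[
    [[-0.02,-0.06,0,0,0,0],[-0.045,-0.14,0,0,0,0],[-0.075,-0.23,0,0,0,0],[-0.105,-0.32,0,0,0,0],[-0.133,-0.394,0,0,0,0]],
  ],
)

```text
clock: 27.08
eef_pos: [511.2, 220.2, 153.2]
tcp_rot: [-3.139, -0.003, 2.89]
contact_force: [0.3, 0.5, -1.4]
opening: 0.642
```

Emit:
carry_out(
  increments=[
    [[-0.03,-0.09,0,0,0,0],[-0.06,-0.18,0,0,0,0],[-0.09,-0.27,0,0,0,0],[-0.12,-0.36,0,0,0,0],[-0.132,-0.394,0,0,0,0]],
  ],
)

```text
clock: 27.5
eef_pos: [523.4, 53.1, 153.5]
tcp_rot: [-3.139, -0.003, 2.888]
contact_force: [0.3, -0.1, -0.9]
opening: 0.644
```

Emit:
carry_out(
  increments=[
    [[-0.03,-0.09,0,0,0,0],[-0.06,-0.18,0,0,0,0],[-0.09,-0.27,0,0,0,0],[-0.12,-0.36,0,0,0,0],[-0.132,-0.394,0,0,0,0]],
  ],
)

```text
clock: 27.92
eef_pos: [535.8, -112.5, 153.6]
tcp_rot: [-3.14, -0.002, 2.888]
contact_force: [0.8, 0.2, -0.7]
opening: 0.643
```

Emit:
carry_out(
  increments=[
    [[0,0,0,0,0,0],[0,0,0,0,0,0],[0,0,0,0,0,0],[0,0,0,0,0,0]],
  ],
)

```text
clock: 28.25
eef_pos: [536.3, -107.5, 154.7]
tcp_rot: [3.141, -0.002, 2.891]
contact_force: [0.2, 0.5, -2.8]
opening: 0.647
```

```bash
python3 - <<'E'
from meas import *
f=grab('wrist'); save(f,'w16.png');P=cloud(f)
p,_=obj(f,P,(508,-101),110,8,20);print('tray walls',len(p),rect(p))
p,_=obj(f,P,(462,-90),70,2,9);print('narrow',len(p),rect(p))
E
python3 go.py 538 -108.6 100 165.8
```

```text
tray walls 3035 (array([ 506.8, -101.4]), array([100.3, 160.2]), 75.7)
narrow 11139 (array([474.2, -93.1]), array([ 92.5, 114. ]), 75.8)
t 28.3 pos [ 536.5 -107.5  154.9] rot [ 1.7999e+02 -6.0000e-02  1.6566e+02] op 0.644 F [ 0.1  1.4 -2.2] q6 -1.52
  call [-0.004, -0.002, 0.137, 0.0, -0.001, -0.002] minrows 1.3
```

View pics/w16.png

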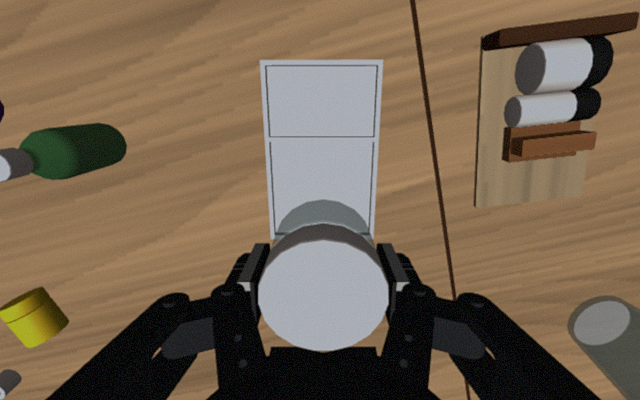

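Emit:
carry_out(
  increments=[
    [[-0.001,0.002,0.05,0,0,0],[-0.001,0.002,0.12,0,0,0],[-0.001,0.002,0.18,0,0,0],[-0.001,0.002,0.23,0,0,0],[-0.001,0.002,0.24,0,0,0]],
  ],
)

```text
clock: 28.72
eef_pos: [535.4, -106.5, 56.5]
tcp_rot: [-3.141, -0.005, 2.892]
contact_force: [-0.2, 0.9, -1.8]
opening: 0.643
```

Emit:
carry_out(
  increments=[
    [[0,0,0,0,0,0],[0,0,0,0,0,0],[0,0,0,0,0,0],[0,0,0,0,0,0]],
  ],
)

```text
clock: 29.05
eef_pos: [538.5, -108.1, 60.9]
tcp_rot: [3.141, 0.002, 2.89]
contact_force: [-0.2, 0.8, -1.9]
opening: 0.644
```

```bash
python3 go.py 537 -108.9 42 165.7
```

```text
t 29.05 pos [ 538.5 -108.1   60.9] rot [1.7999e+02 1.3000e-01 1.6560e+02] op 0.644 F [-0.2  0.8 -1.9] q6 -1.52
  call [0.003, -0.003, 0.047, 0.0, 0.002, -0.002] minrows 0.5
```

Emit:
carry_out(
  increments=[
    [[0.002,0.001,0.015,0,0,0],[0.002,0.001,0.03,0,0,0],[0.002,0.001,0.04,0,0,0],[0.002,0.001,0.045,0,0,0],[0.002,0.001,0.045,0,0,0]],
  ],
)

```text
clock: 29.47
eef_pos: [536.3, -107.4, 41.5]
tcp_rot: [-3.142, -0.001, 2.89]
contact_force: [-3.4, 0.4, 5.3]
opening: 0.641
```

Emit:
carry_out(
  increments=[
    [[0,0,0.001,0,0,0],[0,0,0.002,0,0,0],[0,0,0.003,0,0,0],[0,0,0.003,0,0,0]],
  ],
)

```text
clock: 29.8
eef_pos: [536.3, -107.4, 41.4]
tcp_rot: [-3.142, -0.001, 2.89]
contact_force: [-7.3, 1.3, 21.6]
opening: 0.645
```

Emit:
carry_out(
  increments=[
    [[0,0,-0.003,0,0,0],[0,0,-0.003,0,0,0]],
  ],
)

```text
clock: 29.97
eef_pos: [536.9, -107.5, 41.6]
tcp_rot: [3.142, 0.0, 2.89]
contact_force: [-0.3, 0.1, -2.1]
opening: 0.641
```

Emit:
carry_out(
  increments=[
    [[0,0,0,0,0,0],[0,0,0,0,0,0],[0,0,0,0,0,0],[0,0,0,0,0,0]],
  ],
  hand=0.1,
)

```text
clock: 30.3
eef_pos: [536.8, -107.5, 41.3]
tcp_rot: [3.142, -0.0, 2.89]
contact_force: [-0.7, -0.6, 0.3]
opening: 0.899
```

Emit:
carry_out(
  increments=[
    [[0,0,-0.04,0,0,0],[0,0,-0.11,0,0,0],[0,0,-0.2,0,0,0],[0,0,-0.3,0,0,0],[0,0,-0.39,0,0,0]],
  ],
)

```text
clock: 30.72
eef_pos: [536.6, -107.4, 199.3]
tcp_rot: [-3.142, -0.0, 2.89]
contact_force: [0.3, 0.4, -0.7]
opening: 0.9
```

```bash
python3 - <<'E'
from meas import *
f=grab('wrist');f=grab('wrist'); save(f,'w17.png');P=cloud(f)
p,_=obj(f,P,(537,-109),45,50,70);print('jar top',len(p),rect(p),np.percentile(p[:,2],[2,50,98]))
for n in ('wrist','top'):
  f=grab(n);P=cloud(f);p,_=obj(f,P,(448,-288),40,85,120);print('cap',len(p),rect(p) if len(p)>5 else 0)
E
python3 go.py 448 -288 190 135
```

```text
jar top 2642 (array([ 536.7, -107.5]), array([54.9, 54.6]), 20.5) [54.0899441  56.0992097  57.48594198]
cap 829 (array([ 447.7, -287.9]), array([18.6, 19.2]), 32.2)
cap 55 (array([ 447.4, -287.9]), array([17.1, 17.3]), 0.3)
t 30.92 pos [ 537.3 -107.6  198.6] rot [1.7999e+02 1.4000e-01 1.6558e+02] op 0.899 F [-0.2 -0.1  0.1] q6 -1.52
  call [0.052, -0.246, 0.011, 0.0, 0.001, 0.255] minrows 2.4
  call [-0.015, -0.251, 0.011, 0.0, 0.001, 0.255] minrows 2.4
```

View pics/w17.png

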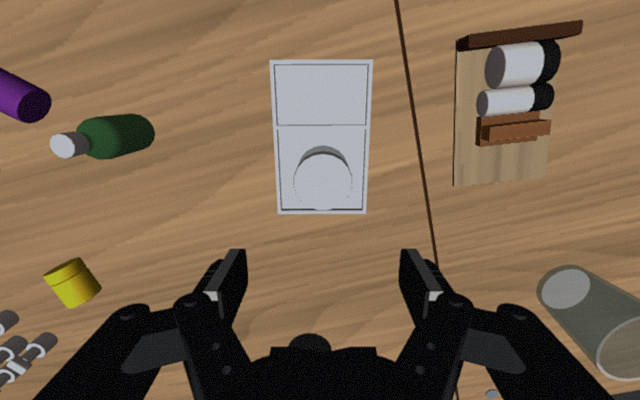

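Emit:
carry_out(
  increments=[
    [[0.052,-0.246,0.01,0,0,0.255],[0.052,-0.246,0.01,0,0,0.255],[0.052,-0.246,0.01,0,0,0.255],[0.052,-0.246,0.01,0,0,0.255]],
  ],
  hand=0.25,
)

```text
clock: 31.25
eef_pos: [489.4, -199.7, 191.5]
tcp_rot: [-3.14, -0.004, 2.619]
contact_force: [-0.5, 0.2, -0.1]
opening: 0.75
```

Emit:
carry_out(
  increments=[
    [[-0.015,-0.251,0.01,0,0,0.255],[-0.015,-0.251,0.01,0,0,0.255],[-0.015,-0.251,0.01,0,0,0.255],[-0.015,-0.251,0.01,0,0,0.255],[-0.015,-0.251,0.01,0,0,0.255]],
  ],
)

```text
clock: 31.67
eef_pos: [446.8, -287.6, 188.1]
tcp_rot: [-3.141, -0.002, 2.355]
contact_force: [-0.5, -0.7, -0.2]
opening: 0.747
```

```bash
python3 - <<'E'
from meas import *
for k in range(5): f=grab('wrist')
save(f,'w18.png');P=cloud(f)
p,_=obj(f,P,(448,-288),40,85,130);print('cap',len(p),rect(p),np.median(p[:,2]))
E
python3 go.py 447.8 -288 130 135
```

```text
cap 567 (array([ 447.3, -288.4]), array([18.3, 18.5]), 0.4) 98.77757558691918
t 31.92 pos [ 448.  -286.7  189.2] rot [ 1.8000e+02 -3.0000e-02  1.3509e+02] op 0.75 F [-0.7 -0.  -0.3] q6 -1.36
  call [-0.002, -0.003, 0.148, 0.0, -0.001, 0.002] minrows 1.4
```

View pics/w18.png

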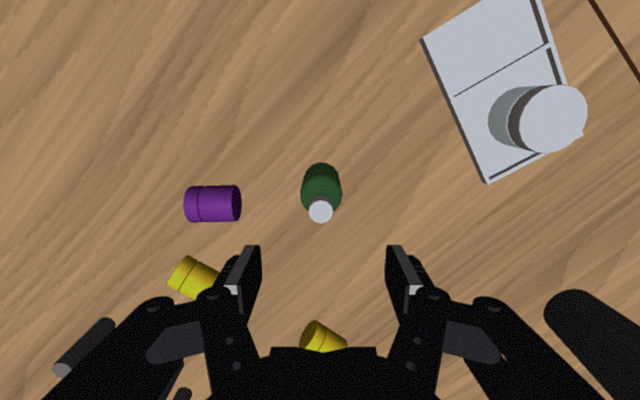

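Emit:
carry_out(
  increments=[
    [[-0.002,-0.002,0.05,0,0,0],[-0.002,-0.002,0.1,0,0,0],[-0.002,-0.002,0.12,0,0,0],[-0.002,-0.002,0.12,0,0,0],[-0.002,-0.002,0.12,0,0,0]],
  ],
)

```text
clock: 32.33
eef_pos: [447.7, -288.4, 141.5]
tcp_rot: [-3.141, -0.001, 2.357]
contact_force: [-0.0, -0.1, 0.1]
opening: 0.753
```

Emit:
carry_out(
  increments=[
    [[0,0,0,0,0,0],[0,0,0,0,0,0],[0,0,0,0,0,0]],
  ],
)

```text
clock: 32.58
eef_pos: [448.1, -289.2, 142.4]
tcp_rot: [3.141, 0.001, 2.356]
contact_force: [0.1, 0.3, 1.0]
opening: 0.752
```

```bash
python3 go.py 447.6 -288.2 57 135
```

```text
t 32.58 pos [ 448.1 -289.2  142.4] rot [1.7998e+02 8.0000e-02 1.3499e+02] op 0.752 F [0.1 0.3 1. ] q6 -1.36
  call [0.003, 0.001, 0.213, 0.0, 0.001, -0.0] minrows 2.0
```

Emit:
carry_out(
  increments=[
    [[0.002,0,0.04,0,0,0],[0.002,0,0.09,0,0,0],[0.002,0,0.14,0,0,0],[0.002,0,0.18,0,0,0],[0.002,0,0.211,0,0,0]],
  ],
)

```text
clock: 33.0
eef_pos: [446.9, -288.3, 56.3]
tcp_rot: [-3.142, -0.0, 2.356]
contact_force: [-0.6, -0.1, -0.1]
opening: 0.751
```

Emit:
carry_out(
  increments=[
    [[0,0,0,0,0,0],[0,0,0,0,0,0],[0,0,0,0,0,0]],
  ],
)

```text
clock: 33.25
eef_pos: [447.5, -288.7, 58.0]
tcp_rot: [3.141, 0.001, 2.356]
contact_force: [0.4, -0.7, -0.2]
opening: 0.754
```

Emit:
carry_out(
  increments=[
    [[0,0,0,0,0,0],[0,0,0,0,0,0],[0,0,0,0,0,0],[0,0,0,0,0,0],[0,0,0,0,0,0]],
  ],
  hand=1,
)

```text
clock: 33.67
eef_pos: [447.6, -288.8, 58.3]
tcp_rot: [3.141, 0.002, 2.356]
contact_force: [-2.3, 1.0, 8.5]
opening: 0.425
```

Emit:
carry_out(
  increments=[
    [[0,0,-0.03,0,0,0],[0,0,-0.08,0,0,0],[0,0,-0.14,0,0,0],[0,0,-0.18,0,0,0],[0,0,-0.2,0,0,0]],
  ],
)

```text
clock: 34.08
eef_pos: [448.0, -288.9, 140.1]
tcp_rot: [3.141, 0.003, 2.356]
contact_force: [-0.4, -0.8, -0.8]
opening: 0.424
```

```bash
python3 - <<'E'
from meas import *
f=grab('wrist');f=grab('wrist')
save(f,'w19.png')
E
python3 go.py 461.4 -89.7 135 165.7
```

```text
t 34.18 pos [ 447.8 -288.9  139. ] rot [179.96   0.19 134.98] op 0.425 F [-1.1 -0.6 -2. ] q6 -1.36
  call [0.164, 0.188, 0.005, -0.0, 0.002, -0.256] minrows 2.4
  call [0.108, 0.225, 0.005, -0.0, 0.002, -0.256] minrows 2.4
```

View pics/w19.png

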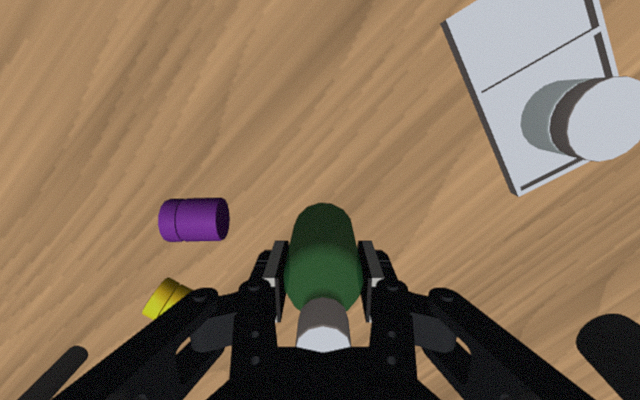

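Emit:
carry_out(
  increments=[
    [[0.03,0.035,0,0,0,-0.05],[0.07,0.08,0,0,0,-0.11],[0.11,0.13,0,0,0,-0.17],[0.15,0.17,0,0,0,-0.23],[0.164,0.188,0,0,0,-0.256]],
  ],
)

```text
clock: 34.6
eef_pos: [452.4, -186.2, 135.9]
tcp_rot: [3.142, -0.003, 2.628]
contact_force: [0.3, 0.6, -1.8]
opening: 0.42
```

Emit:
carry_out(
  increments=[
    [[0.03,0.06,0,0,0,-0.07],[0.06,0.12,0,0,0,-0.14],[0.09,0.18,0,0,0,-0.2],[0.108,0.225,0,0,0,-0.25],[0.108,0.225,0,0,0,-0.256]],
  ],
)

```text
clock: 35.02
eef_pos: [460.5, -86.7, 136.4]
tcp_rot: [3.141, -0.001, 2.896]
contact_force: [0.5, -0.7, -0.4]
opening: 0.425
```

Emit:
carry_out(
  increments=[
    [[0,0,0,0,0,0],[0,0,0,0,0,0],[0,0,0,0,0,0],[0,0,0,0,0,0]],
  ],
)

```text
clock: 35.35
eef_pos: [460.8, -90.0, 136.9]
tcp_rot: [-3.141, -0.0, 2.89]
contact_force: [-0.5, -0.6, -0.4]
opening: 0.419
```

```bash
python3 - <<'E'
from meas import *
f=grab('wrist')
save(f,'w20.png')
E
python3 go.py 461.4 -89.7 80 165.7 461.4 -89.7 64 165.7
```

```text
t 35.4 pos [460.7 -89.9 136.9] rot [-1.8000e+02 -1.0000e-02  1.6561e+02] op 0.425 F [ 0.3  0.1 -1.2] q6 -1.52
  call [-0.002, 0.001, 0.142, -0.0, -0.0, -0.002] minrows 1.4
  call [0.0, -0.0, 0.04, 0.0, 0.0, 0.0] minrows 0.4
```

View pics/w20.png

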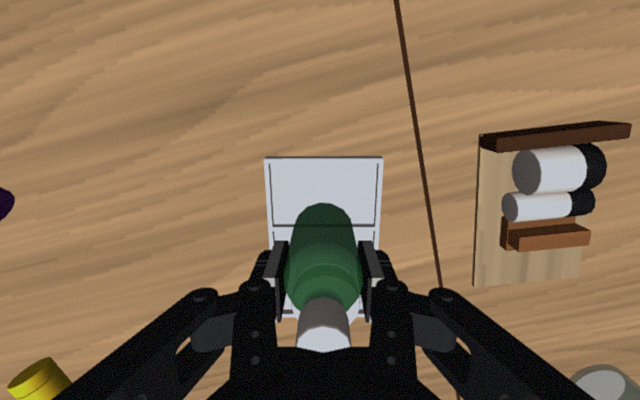

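Emit:
carry_out(
  increments=[
    [[-0.001,0,0.04,0,0,0],[-0.001,0,0.08,0,0,0],[-0.001,0,0.12,0,0,0],[-0.001,0,0.14,0,0,0],[-0.001,0,0.15,0,0,0]],
  ],
)

```text
clock: 35.82
eef_pos: [460.5, -89.6, 76.0]
tcp_rot: [-3.141, -0.002, 2.891]
contact_force: [0.0, 0.8, 0.1]
opening: 0.428
```

Emit:
carry_out(
  increments=[
    [[0,0,0,0,0,0],[0,0,0,0,0,0],[0,0,0,0,0,0]],
  ],
)

```text
clock: 36.07
eef_pos: [461.8, -89.5, 77.8]
tcp_rot: [3.142, 0.001, 2.892]
contact_force: [-0.7, -0.2, -1.2]
opening: 0.428
```

```bash
python3 go.py 461.4 -89.7 64 165.7
```

```text
t 36.07 pos [461.8 -89.5  77.8] rot [1.8000e+02 7.0000e-02 1.6569e+02] op 0.428 F [-0.7 -0.2 -1.2] q6 -1.52
  call [0.001, -0.001, 0.034, 0.0, 0.001, -0.0] minrows 0.3
```

Emit:
carry_out(
  increments=[
    [[0,0,0.01,0,0,0],[0,0,0.02,0,0,0],[0,0,0.03,0,0,0],[0,0,0.034,0,0,0],[0,0,0.034,0,0,0]],
  ],
)

```text
clock: 36.48
eef_pos: [461.2, -89.3, 63.4]
tcp_rot: [-3.142, -0.0, 2.892]
contact_force: [0.0, 0.3, -1.1]
opening: 0.422
```

Emit:
carry_out(
  increments=[
    [[0,0,0.001,0,0,0],[0,0,0.002,0,0,0],[0,0,0.002,0,0,0]],
  ],
)

```text
clock: 36.73
eef_pos: [461.4, -89.3, 63.3]
tcp_rot: [-3.142, 0.0, 2.892]
contact_force: [-3.0, 1.2, 12.7]
opening: 0.426
```

Contact at the expected height. I'll ease off 0.4 mm, release and raise.

Emit:
carry_out(
  increments=[
    [[0,0,-0.001,0,0,0],[0,0,-0.001,0,0,0]],
  ],
)

```text
clock: 36.9
eef_pos: [461.2, -89.3, 63.4]
tcp_rot: [3.142, 0.0, 2.892]
contact_force: [-2.0, 1.4, 8.1]
opening: 0.424
```

Emit:
carry_out(
  increments=[
    [[0,0,0,0,0,0],[0,0,0,0,0,0],[0,0,0,0,0,0],[0,0,0,0,0,0]],
  ],
  hand=0.3,
)

```text
clock: 37.23
eef_pos: [461.2, -89.3, 62.9]
tcp_rot: [3.142, -0.0, 2.892]
contact_force: [-0.5, -0.6, -0.0]
opening: 0.7
```

Emit:
carry_out(
  increments=[
    [[0,0,-0.03,0,0,0],[0,0,-0.1,0,0,0],[0,0,-0.2,0,0,0],[0,0,-0.3,0,0,0],[0,0,-0.38,0,0,0]],
  ],
)

```text
clock: 37.65
eef_pos: [461.4, -89.3, 217.6]
tcp_rot: [3.142, 0.001, 2.892]
contact_force: [0.8, -0.7, -0.5]
opening: 0.697
```

Emit:
carry_out(
  increments=[
    [[-0.1,0,-0.1,0,0,0],[-0.1,0,-0.1,0,0,0],[-0.1,0,-0.1,0,0,0],[-0.1,0,-0.1,0,0,0]],
  ],
)

```text
clock: 37.98
eef_pos: [499.9, -99.1, 254.9]
tcp_rot: [3.142, 0.0, 2.892]
contact_force: [-0.5, 0.6, -0.5]
opening: 0.697
```

```bash
cat > fin.py <<'E'
from meas import *; import sys
from brd import O as BO, th as bth
for k in range(3): f=grab('wrist')
save(f,'fin_w.png')
Tt=np.radians(-14.25);TO=np.array([507,-101.3])
def loc(p,O,t): d=np.array(p)-O; return (np.array([[np.cos(t),np.sin(t)],[-np.sin(t),np.cos(t)]])@d).round(1)
for n in ['top','scene','wrist']:
    f=grab(n); P=cloud(f)
    if n!='wrist': save(f,'fin_%s.png'%n)
    print(n)
    def q(nm,c,rad,zl,zh,O=None,t=0):
        p,_=obj(f,P,c,rad,zl,zh)
        if len(p)<6: print(nm,'none'); return
        x=rect(p); print(nm,len(p),x,'z50/98',np.percentile(p[:,2],[50,98]).round(1), loc(x[0],O,t) if O is not None else '')
    q('stubby',(481,95.6),28,37,60,BO,bth)
    q('chockrib',(540,87.3),32,32.5,60,BO,bth)
    q('tallcap',(461,-90),35,92,130,TO,Tt)
    q('jartop',(537,-108),40,51,80,TO,Tt)
    q('shorttop',(428,284),40,50,70)
    for t in ['stubby','slim','chock','tall_bottle','jar','short_bottle','beaker','tumbler']:
        print(' ',t,[(np.round(d['point'],0).tolist(),round(d['confidence'],2)) for d in nets.tip_of(t,n)][:3])
E
python3 fin.py; python3 go.py
```

```text
top
stubby 189 (array([479.4,  95.9]), array([47.7, 30. ]), 81.7) z50/98 [41.4 45.8] [-45.8   0.2]
chockrib 97 (array([527.2,  88.9]), array([57.6, 37.6]), 82.0) z50/98 [34.7 38.7] [ 2.5 -0.3]
tallcap 51 (array([460.9, -88.1]), array([16.8, 16.5]), 1.8) z50/98 [103.9 108.7] [-47.9   1.4]
jartop none
shorttop 47 (array([430.3, 283.1]), array([18.3, 16.1]), 32.5) z50/98 [56.9 60.6] 
  stubby [([481.0, 95.0, 26.0], 0.84), ([427.0, -466.0, 16.0], 0.73), ([596.0, -429.0, 19.0], 0.71)]
  slim [([513.0, 94.0, 19.0], 0.8)]
  chock [([538.0, 91.0, 11.0], 0.57), ([514.0, 91.0, 18.0], 0.15)]
  tall_bottle [([458.0, -90.0, 5.0], 0.74)]
  jar []
  short_bottle [([427.0, 283.0, -2.0], 0.78)]
  beaker [([765.0, 153.0, -1.0], 0.92)]
  tumbler [([780.0, -190.0, -0.0], 0.87)]
scene
stubby 99 (array([482.4,  95.9]), array([47.5, 29.9]), 84.2) z50/98 [42. 46.] [-42.9   0.6]
chockrib 81 (array([530.4,  88.5]), array([58. , 40.1]), 84.4) z50/98 [34.5 37.5] [ 5.7 -0.2]
tallcap 49 (array([464.6, -90.1]), array([18. , 17.4]), 46.4) z50/98 [102.9 106.1] [-43.9   0.4]
jartop 252 (array([ 539.1, -107.6]), array
[... 789 characters left out ...]
([18.2, 18.5]), 63.3) z50/98 [104.  105.4] [-47.2   0.4]
jartop 1759 (array([ 536.2, -107.4]), array([53.9, 54.9]), 75.7) z50/98 [56.1 57.6] [29.8  1.3]
shorttop none
  stubby [([594.0, -430.0, 16.0], 0.9), ([483.0, 96.0, 25.0], 0.79), ([388.0, -386.0, 19.0], 0.66)]
  slim [([515.0, 91.0, 19.0], 0.63), ([537.0, -109.0, 6.0], 0.21)]
  chock [([542.0, 87.0, 7.0], 0.74)]
  tall_bottle [([460.0, -94.0, 6.0], 0.85), ([538.0, -109.0, 8.0], 0.19)]
  jar [([537.0, -112.0, 5.0], 0.58)]
  short_bottle []
  beaker [([766.0, 155.0, -1.0], 0.64), ([540.0, 87.0, 2.0], 0.5)]
  tumbler [([782.0, -189.0, 3.0], 0.93)]
t 39.48 pos [500.  -99.1 255.1] rot [180.   -0.  165.7] op 0.697 F [-0.1  0.7  0.4] q6 -1.52
```

View pics/fin_w.png

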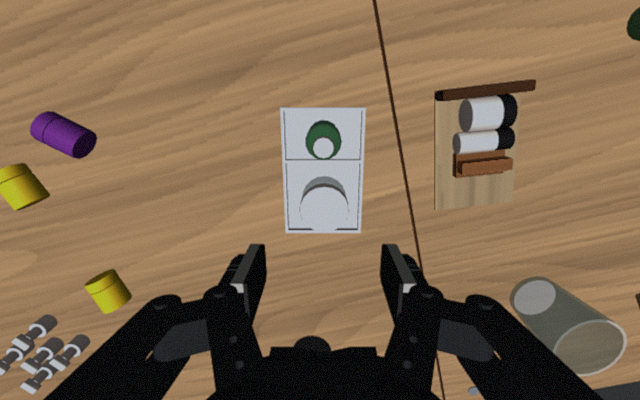

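View pics/fin_scene.png

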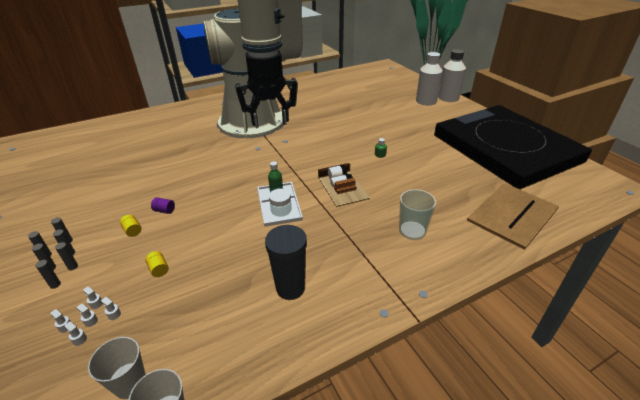

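All checks agree. The "chockrib" window also took in the slim's top, so that number is contaminated; the uncontaminated wrist measurement earlier put the rib at local x ≈ 15 mm.

```bash
python3 -c "
from h import *
print(r.sign_off(), sense()['clock'])"
```

```text
the job is handed in; nothing more can be done
the job is handed in; nothing more can be done
```

Both kits are made up, and I handed the job in at about 39.5 s on the robot clock. No verdict was reported.

**Board:** I gripped the stubby, the slim and the chock by their ends. I lowered each one and pushed it lightly up against its neighbour, the stubby against the rail.
- **Stubby:** the three cameras put it between -45.8 and -42.9 mm in board x, with the wrist camera at about -44. The allowed range is -48 to -35.
- **Slim:** about -13.5 mm, touching the stubby; this was last measured just after it was placed.
- **Chock:** foot down at about +15 mm, with the rib top at 34 mm.
- **Alignment:** where the readings were clean, all three were within about 2 mm of the centre line. The stubby and chock were nearly parallel to the rail, and the slim within about 3° (0.05 rad).

**Tray:** both items stand upright on their bay floors.
- **Tall bottle:** about (-47, 0) mm, cap top at about 104 mm.
- **Jar:** about (30, 1) mm, lid at about 56 mm.

**Bystanders:** the short bottle, beaker and tumbler show where they were, within measuring noise of about 4 mm.

**Checks that failed or disagreed:**
- The final chock window also took in the slim's top and read 2 to 6 mm, so I discarded it. I relied on the cleaner wrist reading taken after placing, the networks and the pictures.
- The scene camera reads about 3 mm farther in x than the other two.
- The networks missed the jar in the last top view and the chock in the last scene view.

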